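# Set up the housing test jig

## Task

Get the test jig ready and start it: lift the canister off the jig by its handle, keeping it upright, and stand it on the round cork mat, then lay each of the two or three green housing halves from just left of the jig (not those far back behind the boxes) flat, open side up, in a nest of its own. Next lay the retaining bar across the two forked posts, centred, with both ends down in the forks, push the contact pin from its wooden stand fully home into the jig's terminal, and last press the start button right down. If something gets knocked out of place put it right again; leave the blue grip sleeve, the cleaner bottle and the glue bottle where they are.

Things in the scene. Friction and masses are not known exactly. Their poses are not given: they have to be found in the camera images.
- jig: Fixed aluminium test jig, bed 100 (its x) x 340 (its y) x 12 mm. Origin on the table under the bed's middle, z up. On the bed, along y: grey terminal block 34 x 34 mm at y = -152 mm, forked posts at y = -100 and +100 mm, three nests between them at y = -54, 0 and +54 mm, start button at y = +145 mm, all at x = 0
- nest_1 (a point): Centre of the floor of one nest, 12 mm above the table; axes as the jig's. A nest is a shallow pocket, 82 mm along jig x by 35 mm along jig y; the black ridges round it rise only 4 mm above its floor (to 16 mm above the table)
- nest_2 (a point): As nest_1, the middle nest, on whose ridges the canister stands at the start
- nest_3 (a point): As nest_1, the third nest
- post_a (a point): Centre of the flat seat of one forked post, 29 mm above the table; the seat is 24 mm long along jig y; its two cheeks rise 13 mm above the seat and leave a gap of 36 mm along jig x, 18 mm either side of this point
- post_b (a point): As post_a, the other post, 200 mm from it along jig y
- terminal_mouth (a point): Centre of the terminal's opening, in the plane of the block's top, 48 mm above the table: a vertical round hole of 11 mm diameter, 32 mm deep, with a small chamfer
- start_button (a joint): Travel of the spring start button, 0 = up, 0.006 m = fully down (takes 5 N; springs back)
- start_button_top (a point): Centre of the top of the round grey start button, 28 mm in diameter, on the jig at jig y = +145 mm; it is pressed straight down
- bar: Loose steel retaining bar, 28 (its x) x 230 (its y) x 10 mm, 250 g, with a black grip block on the middle of its top, 18 mm (x) x 60 mm (y), from z = 10 to 36 mm. Origin at the centre of the underside. Both ends look alike
- canister: Loose closed aluminium canister, 62 mm diameter, 66 mm high with its dark lid (66 mm diameter), about 250 g, standing at the start on the ridges over the jig's middle nest. Origin at the centre of its underside, z up. A fixed arched handle goes over the top: its grip, a black horizontal bar 14 mm thick and 44 mm long, runs along the canister's y with its axis 98 mm above the origin; free space of 25 mm under it
- mat: Fixed round cork mat, 110 mm diameter, 3 mm thick, for the canister; origin at the centre of its underside
- shell_1: Green moulded housing half, a tray 27 (its x) x 74 (its y) x 13 mm, 30 g, open side up; origin at the centre of its underside. Held across the 27 mm width. Two or three of the housing halves are present
- shell_2: As shell_1 (may be absent)
- shell_3: As shell_1 (may be absent)
- pin: Contact pin standing upright in its stand: brass shaft 9 mm diameter, 28 mm long with tapered tip, then a steel collar 26 mm diameter, 5 mm thick, then a black round handle 18 mm diameter, 47 mm long; 80 mm over all, 60 g. Origin at the shaft's tip, z up along the pin to the handle. Fully home, the collar rests on the block
- pin_stand: Fixed wooden block 50 x 50 x 36 mm with an 11 mm hole in its top that holds the pin; origin at the centre of its underside
- sleeve: Bystander: blue soft-touch grip sleeve with a band of yellow tape, 52 x 118 x 41 mm, origin at the centre of its underside; leave it alone
- bottle: Bystander: small clear cleaner bottle with a screw cap, 42 mm diameter, 90 mm high, origin at the centre of its underside; leave it alone
- glue: Bystander: small white glue bottle with a blue nozzle cap, 36 mm diameter, 106 mm high, origin at the centre of its underside; leave it alone
Things that resemble listed ones, but are neither listed nor needed, are in the scene too. Leave any yellow look-alike of the canister alone.

How it is judged (in metres and radians):
On the way, in this order (a step that is already met when the one before it is completed fails the run):
1. the canister stands released and upright on the cork mat (horizontal distance between canister and mat below 0.025 m and height (world z) of canister between 0 and 0.007 m and angle between canister's own z axis and vertical below 0.08 rad and linear speed of canister below 0.02 m/s and contact force between canister and the fingers below 0.2 N), for 0.2 s.
2. every housing half lies flat in a nest, released (z of shell_1 in the frame of jig between 0.009 and 0.0155 m and x of shell_1 in the frame of jig between -0.01 and 0.01 m and angle between each of shell_1, shell_2, shell_3's own z axis and vertical below 0.08 rad and angle between the y axis of each of shell_1, shell_2, shell_3 and the x axis of jig, either way round below 0.25 rad and linear speed of each of shell_1, shell_2, shell_3 below 0.03 m/s and contact force between each of shell_1, shell_2, shell_3 and the fingers below 0.2 N and (y of shell_1 in the frame of jig between -0.061 and -0.047 m or y of shell_1 in the frame of jig between -0.007 and 0.007 m or y of shell_1 in the frame of jig between 0.047 and 0.061 m) and z of shell_2 in the frame of jig between 0.009 and 0.0155 m and x of shell_2 in the frame of jig between -0.01 and 0.01 m and (y of shell_2 in the frame of jig between -0.061 and -0.047 m or y of shell_2 in the frame of jig between -0.007 and 0.007 m or y of shell_2 in the frame of jig between 0.047 and 0.061 m) and z of shell_3 in the frame of jig between 0.009 and 0.0155 m and x of shell_3 in the frame of jig between -0.01 and 0.01 m and (y of shell_3 in the frame of jig between -0.061 and -0.047 m or y of shell_3 in the frame of jig between -0.007 and 0.007 m or y of shell_3 in the frame of jig between 0.047 and 0.061 m)), for 0.2 s.
3. the bar lies across both posts, both ends down in the forks, over the loaded housing halves (all of step 2 and z of bar in the frame of jig between 0.026 and 0.032 m and x of bar in the frame of jig between -0.008 and 0.008 m and y of bar in the frame of jig between -0.012 and 0.012 m and angle between the y axis of bar and the y axis of jig, either way round below 0.1 rad and angle between bar's own z axis and vertical below 0.06 rad and linear speed of bar below 0.03 m/s and contact force between bar and the fingers below 0.2 N), for 0.2 s.
4. the contact pin is fully home in the terminal, released (z of pin in the frame of terminal_mouth below -0.024 m and horizontal distance between pin and terminal_mouth below 0.005 m and angle between pin's own z axis and vertical below 0.12 rad and contact force between pin and the fingers below 0.2 N), for 0.2 s.
5. the start button is pressed right down (value of joint start_button above 0.0045 m), for 0.05 s.
At the end, for the whole second after the job is handed in: Canister upright, within 25 mm of the mat centre; each housing half flat in a nest (7 mm across, 10 mm along); bar on both seats, within 12 mm lengthwise, 8 mm across, 0.1 rad; pin at least 24 mm deep in the terminal; button pressed after that and up again; all released and at rest (all of step 1 and all of step 3 and all of step 4 and value of joint start_button below 0.003 m); the robot touches nothing.
It fails at once if the grip sleeve is moved more than 30 mm (distance of sleeve from where it was at the start of the episode above 0.03 m).
It fails at once if the cleaner bottle is moved more than 30 mm (distance of bottle from where it was at the start of the episode above 0.03 m).
It fails at once if the glue bottle is moved more than 30 mm (distance of glue from where it was at the start of the episode above 0.03 m).
It fails at once if the canister is tipped more than 35 degrees (angle between canister's own z axis and vertical above 0.61 rad).
Of shell_1, shell_2, shell_3 only 2 to 3 are there at a start; the rules pass over those that are not, and their reading is None.
At some moment in a run one of bar, shell_1, shell_2, shell_3 may be knocked a few centimetres aside while the robot is not near it.
It also fails if it takes over 210 s, if anything falls off the work surface, if the arm or the gripper's body presses on something with over 40 N, if the wrist force passes 120 N, or if a joint passes its speed limit or range.

## Robot

A 6-joint arm with a two-finger parallel gripper is mounted at the origin on a cart in front of the work surface, level with it; the furniture and walls round the work are solid. World frame = base frame: x ahead of the robot, y to its left, z up, the work surface at z = 0. Lengths are in mm, angles in rad, forces in N, time in s.
With the tool pointing down it reaches from about 300 to 950 mm from the base axis. Payload 3.1 kg.
Tool frame: the origin (TCP) lies midway between the tips of the shut fingers; the grasp point (between the pads) lies 19 mm behind it (r.grasp_offset is the distance from the TCP to the grasp point, in mm); z points along the fingers, y is the line along which they close (so a half turn about z gives the same grasp; the last joint's range is limited). The gripper opens to 85 mm and grips with 20 to 120 N. Pads are 22 mm wide; open, the fingers measure 114 mm over their backs; the gripper's body (76 mm by 85 mm) begins 54 mm behind the grasp point. The pads swing forward as they close: fully open they stand 13 mm farther back than shut.
Start: joints at [1.099, 0.308, 1.634, -0, 1.2, -0.07], TCP at [244.448, 575.219, 231.272] pointing down, gripper open.
Joint ranges: [-3.06, 3.06], [-0.79, 1.96], [0.05, 2.63], [-1.19, 4.34], [0.05, 2.64], [-2.94, 2.94]. Speed limits (rad/s): [2.79, 2.79, 3.14, 3.14, 3.14, 3.14].

## Interface

Orientations are given as [roll, pitch, yaw] about the fixed x, y, z axes, in that order (R = Rz(yaw) Ry(pitch) Rx(roll)).
In Python, from workcell import r, get_image, calibration, search_frame, landmark_of gives the robot as it stands.
- The arm moves only by the tool drive_tool, never from a script. Its arguments are lists of equal length, an entry for each row: "twist": the turn, a rotation vector about the world's x, y, z each as a share of pi/4 rad, from -1 to 1, a list of three; "xyz": the shift along the world's x, y, z each as a share of 0.8 m, from -1 to 1, a list of three; "jaw": the opening, from 0 (shut) to 1 (fully open). A call has exactly 8 rows; each row shifts and turns the commanded pose from where the row before left it; what a row does not reach is not made up. A row lasts 1/12 s, in which the tool goes at most 41.7 mm and 7.16 degrees, less where a joint would pass 70% of its speed; a pose out of reach is approached as far as the arm can. A call with a number of a shift or a turn outside -1 to 1 is refused whole. A call with a gripper value outside its range is refused whole. The fingers move at their own pace and stop on an object; "grip_force" is the grip in N (left out, the last holds). Time passes only in rows, so rows that do not move let the fingers close, or fill a call up. It gives the time, the measured TCP pose, the force, the opening and the grip force at its end, in the units of the state.
- r.get_obs(): the state, without advancing time (a new reading comes with each control period).
- get_image(name): name is "side" or "top" or "wrist"; returns the picture (384x512x3 uint8, red, green, blue); there is no depth.
- calibration(name): a dict with "mtx" (3x3 intrinsics, pixels), "k1" (the pictures are not rectified: a ray, as slopes to the right and down, at radius r is drawn at 1 + k1 r^2 times it, then the intrinsics apply), "R" (3x3) and "t" (3): a world point X has camera coordinates R X + t; the wrist camera has in their place "mount" (4x4, takes a point from camera to tool coordinates, whose origin is the TCP and whose axes are the flange's). Camera axes: x right, y down, z forward; pixel columns grow to the right and rows downward; lengths in mm; the calibration is good to about 2 mm. A picture is of the moment at which its call begins: read the wrist's pose just before it. calibration takes no time and is no camera call.
- r.job_done(): hands the job in; it is judged then, once.
Trained networks look in the newest picture that a camera, given by its name, has taken for a name from the list of things; names that differ only in an ending like _2 or _b are one class to them, and where a whole thing is asked for, a point or a joint stands for the part that bears it (a point fixed in the world has none). Each returns a list of dicts, best first, with "conf" (0 to 1); they miss things now and then, are a little off and sometimes report something else, mostly with a low value. They report only what shows in the picture. A call takes as long as a camera call. They do not tell look-alikes from the thing itself.
- search_frame(camera, thing): "location" ([x, y, z] in mm, in world coordinates, good to about 4 mm: the middle of the surface that is visible of it).
- landmark_of(camera, thing): "location" ([x, y, z] in mm, in world coordinates, good to about 4 mm: a listed point, or the origin of a listed thing).
The state is a dict: "time": time; "joint_pos": joint angles; "qd": joint speeds; "joint_torque": joint torques, N m; "ee_pos": TCP position; "ee_rot": TCP orientation; "wrist_force": force on the tool from outside, world axes, zero at the start; "torque": the same for the moment, N m; "width": finger opening in mm; "grasp_force": force on a finger pad.
Only numpy, scipy, OpenCV 4.12 (cv2) and the standard library are available. Lean on these libraries where they do the work, as an engineer would, in place of code of your own. Each camera call takes 0.05 s, during which the arm holds its last target. There are 200 camera calls.

## Working session

There is one attempt and no reset: what is moved stays moved. The work goes in short steps, Python scripts to look and compute and a tool call to move; the robot and the scene stay as the last step left them, time stands still between calls to the robot, and variables do not carry over. Pictures are saved under pics/ and viewed, at most 14 in all, crops included, and the job is handed in when it is done.

Besides the shell and the picture viewer there is one more tool, called after "Call:" as name(argument=value, ...), one argument or row to a line, values as JSON. drive_tool: Moves the arm, as the interface text tells. Shift numbers are shares of 0.8 m and turn numbers shares of pi/4 rad, none past 1 either way. Its arguments: {"type":"object","properties":{"twist":{"type":"array","items":{"type":"array","items":{"type":"number"}}},"xyz":{"type":"array","items":{"type":"array","items":{"type":"number"}}},"jaw":{"type":"array","items":{"type":"number"}},"grip_force":{"type":"number"}},"required":["twist","xyz","jaw"]}

```bash
mkdir -p pics; ls; python3 - <<'E'
from workcell import r, get_image, calibration, search_frame, landmark_of
import cv2,numpy as np
for c in ("top","side"):
    im=get_image(c); cv2.imwrite(f"pics/{c}0.png",im[:,:,::-1])
    for n in ["jig","nest_1","post_a","terminal_mouth","start_button_top","bar","canister","mat","shell_1","pin","pin_stand","sleeve","bottle","glue"]:
        print(c,n,[(round(d["conf"],2),np.round(d["location"]).astype(int).tolist()) for d in landmark_of(c,n)])
    k=calibration(c); print(k)
print(calibration("wrist")); print(r.get_obs())
E
```

```text
pics
top jig [(0.93, [465, 18, 2])]
top nest_1 [(0.68, [467, 73, 10]), (0.64, [473, 18, 9]), (0.61, [473, -37, 10])]
top post_a [(0.89, [470, -80, 32]), (0.71, [473, -37, 14]), (0.66, [467, 120, 32])]
top terminal_mouth [(0.94, [479, -135, 51])]
top start_button_top [(0.52, [458, 161, 36]), (0.25, [659, -178, -3])]
top bar []
top canister [(0.82, [471, 15, 16]), (0.49, [339, -175, -2])]
top mat []
top shell_1 [(0.66, [518, 402, -2]), (0.57, [432, 311, -5]), (0.48, [594, 288, 0])]
top pin [(0.46, [567, -372, 5])]
top pin_stand [(0.55, [572, -376, 4]), (0.54, [657, -179, -1])]
top sleeve [(0.9, [357, 426, -3])]
top bottle [(0.53, [657, 365, 0])]
top glue [(0.52, [477, -136, 52]), (0.51, [712, -384, 1])]
{'mtx': array([[402.28148475,   0.        , 257.88602574],
       [  0.        , 402.28148475, 191.92366987],
       [  0.        ,   0.        ,   1.        ]]), 'k1': -0.006238832151302699, 'R': array([[-0.00656713, -0.99992813,  0.01003047],
       [-0.98141135,  0.0045209 , -0.19186275],
       [ 0.19180362, -0.01110401, -0.98137051]]), 't': array([  15.36124263,  507.15687184, 1493
[... 1849 characters left out ...]
time': 1.5, 'joint_pos': array([ 1.09926097e+00,  3.08096690e-01,  1.63379190e+00,  1.11443540e-05,
        1.19970567e+00, -6.97133184e-02]), 'qd': array([-1.70369671e-04,  1.93374643e-03, -3.77915040e-06, -3.64105387e-04,
       -2.60629261e-05, -8.55612287e-06]), 'joint_torque': array([-1.24090759e-03, -4.15274763e+01, -2.77068847e+01, -2.65223198e-04,
        1.05270166e-03, -3.21549055e-05]), 'ee_pos': array([244.4686654 , 575.21385996, 231.27795276]), 'ee_rot': array([-3.14159178e+00, -1.04720596e-05,  2.73976657e+00]), 'wrist_force': array([-1.12236514,  0.65267338,  0.2278317 ]), 'torque': array([ 0.0112251 , -0.04707127,  0.03356156]), 'grasp_force': 0.0, 'width': 85.11497513005365}
```

View pics/top0.png

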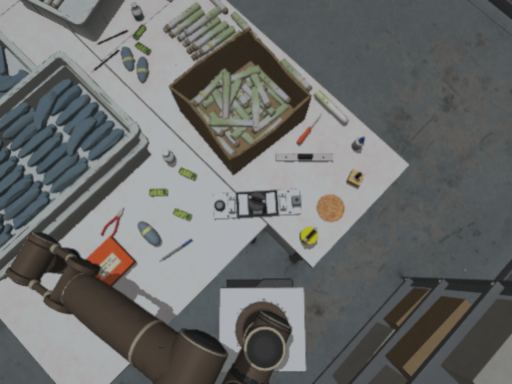

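View pics/side0.png

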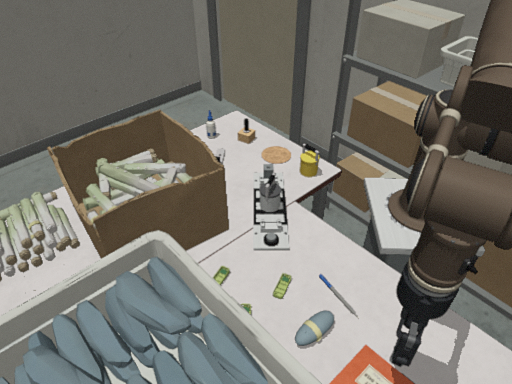

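The top view shows:
- **Jig and canister:** jig at (258,204), with the canister on it.
- **Mat and look-alike:** cork mat at (330,208), with the yellow look-alike canister at (310,237).
- **Shells:** (159,192), (187,174) and (183,214). The distractor shells are far back at (140,32) and (143,48).
- **Bar and pin stand:** bar at (304,157), pin stand at (356,178).
- **Leave alone:** sleeve (149,233), bottle (168,156), glue (359,143).

For the first reach, the candidates are the dark-handled canister at (258,204) and the yellow one at (310,237). I choose the one on the jig.

```bash
cat > h.py <<'E'
from workcell import r, get_image, calibration, search_frame, landmark_of
import cv2,numpy as np
from scipy.spatial.transform import Rotation as Ro
def pose(c):
    k=calibration(c)
    if c!="wrist": return k,k["R"],k["t"]
    o=r.get_obs(); T=np.eye(4); T[:3,:3]=Ro.from_euler("xyz",o["ee_rot"]).as_matrix(); T[:3,3]=o["ee_pos"]
    W=np.linalg.inv(T@k["mount"]); return k,W[:3,:3],W[:3,3]
def ray(P,uv):
    k,R,t=P
    d=cv2.undistortPoints(np.array([[uv]],float),k["mtx"],np.array([k["k1"],0,0,0.]))[0,0]
    return -R.T@t, R.T@np.array([d[0],d[1],1.])
def p2w(P,uv,z):
    o,d=ray(P,uv); return o+d*(z-o[2])/d[2]
def w2p(P,X):
    k,R,t=P
    return cv2.projectPoints(np.array([X],float),cv2.Rodrigues(R)[0],np.array(t,float),k["mtx"],np.array([k["k1"],0,0,0.]))[0][0,0]
def lm(c,*ns):
    for n in ns: print(c,n,[(round(d["conf"],2),np.round(d["location"],1).tolist()) for d in landmark_of(c,n)])
def snap(c,name=None,box=None,s=1):
    P=pose(c); im=get_image(c)
    if name:
        x=im
        if box: x=x[box[1]:box[3],box[0]:box[2]]
        cv2.imwrite(f"pics/{name}.png",cv2.resize(x,None,fx=s,fy=s,interpolation=cv2.INTER_CUBIC)[:,:,::-1])
    return im,P
def blobs(im,P,mask,z,box,amin=20):
    m=np.zeros(mask.shape,np.uint8); a,b,c,d=box; m[b:d,a:c]=mask[b:d,a:c]
    n,l,s,cc=cv2.connectedComponentsWithStats(cv2.morphologyEx(m,cv2.MORPH_CLOSE,np.ones((3,3))))
    for i in range(1,n):
        if s[i,4]<amin: continue
        pts=np.argwhere(l==i)[:,::-1].astype(float)
        W=np.array([p2w(P,p,z)[:2] for p in pts]).astype(np.float32)
        (cx,cy),(w,h),a=cv2.minAreaRect(W)
        if w>h: w,h,a=h,w,a+90
        # long axis angle: direction of h side
        print("px",cc[i].round(1),"xy",round(cx,1),round(cy,1),"size",round(w,1),round(h,1),"long axis deg",round((a+90)%180,1))
E
python3 - <<'E'
from h import *
im,P=snap("top","topz",(130,140,380,260),3.2)
hsv=cv2.cvtColor(im,cv2.COLOR_RGB2HSV)
g=((hsv[...,1]>90)&(hsv[...,0]>25)&(hsv[...,0]<75)).astype(np.uint8)
blobs(im,P,g,8,(130,150,215,230))
E
```

```text
px [187.1 173.3] xy 591.7 291.5 size 22.4 65.0 long axis deg 67.6
px [157.7 191.9] xy 517.5 404.6 size 24.0 62.7 long axis deg 92.6
px [182.  214.1] xy 428.9 307.9 size 21.3 67.2 long axis deg 69.2
```

View pics/topz.png

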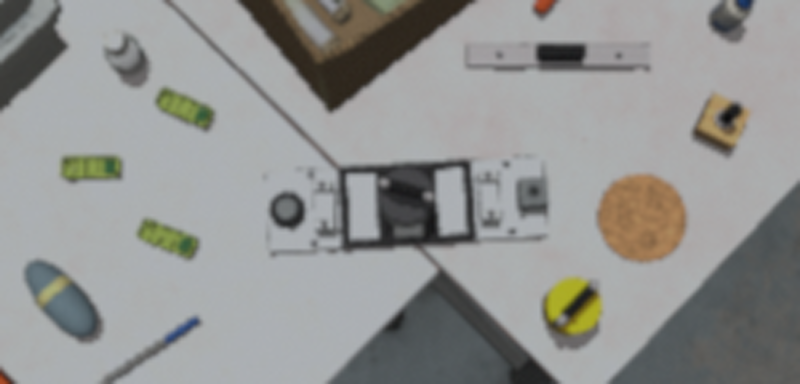

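The crop confirms the dark canister on the jig, with its handle from (382,182) to (432,200), which puts the long axis at about 70° in the world. I'm moving above it.

Call:
drive_tool(
  twist=[
    [0,0,-0.121],
    [0,0,-0.121],
    [0,0,-0.121],
    [0,0,-0.121],
    [0,0,-0.121],
    [0,0,-0.121],
    [0,0,-0.121],
    [0,0,-0.121],
  ],
  xyz=[
    [0.0177,-0.0435,0],
    [0.0177,-0.0435,0],
    [0.0177,-0.0435,0],
    [0.0177,-0.0435,0],
    [0.0177,-0.0435,0],
    [0.0177,-0.0435,0],
    [0.0177,-0.0435,0],
    [0.0177,-0.0435,0],
  ],
  jaw=[1,1,1,1,1,1,1,1],
  grip_force=40,
)

```text
time: 2.22
ee_pos: [358.1, 295.2, 231.6]
ee_rot: [3.141, -0.0, 1.975]
wrist_force: [0.8, 0.5, 0.6]
width: 85.5
grasp_force: 0.0
```

Call:
drive_tool(
  twist=[
    [0,0,-0.121],
    [0,0,-0.121],
    [0,0,-0.121],
    [0,0,-0.121],
    [0,0,-0.121],
    [0,0,-0.121],
    [0,0,-0.121],
    [0,0,-0.121],
  ],
  xyz=[
    [0.0177,-0.0435,0],
    [0.0177,-0.0435,0],
    [0.0177,-0.0435,0],
    [0.0177,-0.0435,0],
    [0.0177,-0.0435,0],
    [0.0177,-0.0435,0],
    [0.0177,-0.0435,0],
    [0.0177,-0.0435,0],
  ],
  jaw=[1,1,1,1,1,1,1,1],
)

```text
time: 2.88
ee_pos: [471.5, 16.5, 231.7]
ee_rot: [3.141, -0.0, 1.214]
wrist_force: [0.9, 0.6, 0.4]
width: 85.5
grasp_force: 0.0
```

```bash
python3 - <<'E'
from h import *
im,P=snap("wrist","w1",None,1.4)
o=r.get_obs();print(o["ee_pos"],o["ee_rot"],o["time"])
lm("wrist","canister","jig","nest_1","post_a","terminal_mouth","start_button_top")
print(search_frame("wrist","canister")[:2])
E
```

```text
[474.57825316  10.55743541 232.1740089 ] [3.13477142 0.00417057 1.20806935] 2.9333
wrist canister [(0.66, [341.1, -178.6, 3.1]), (0.55, [469.9, 14.8, 14.3])]
wrist jig []
wrist nest_1 [(0.79, [471.1, -37.3, 14.0]), (0.69, [463.1, 72.7, 8.3])]
wrist post_a [(0.78, [473.8, -83.5, 29.5]), (0.67, [467.4, 116.7, 27.7]), (0.35, [462.2, 161.8, 38.4])]
wrist terminal_mouth [(0.8, [478.4, -136.1, 49.0])]
wrist start_button_top [(0.98, [462.6, 159.6, 36.5])]
[{'location': [470.9, 22.9, 81.1], 'conf': 0.97}, {'location': [350.8, -149.8, 49.0], 'conf': 0.7}]
```

View pics/w1.png

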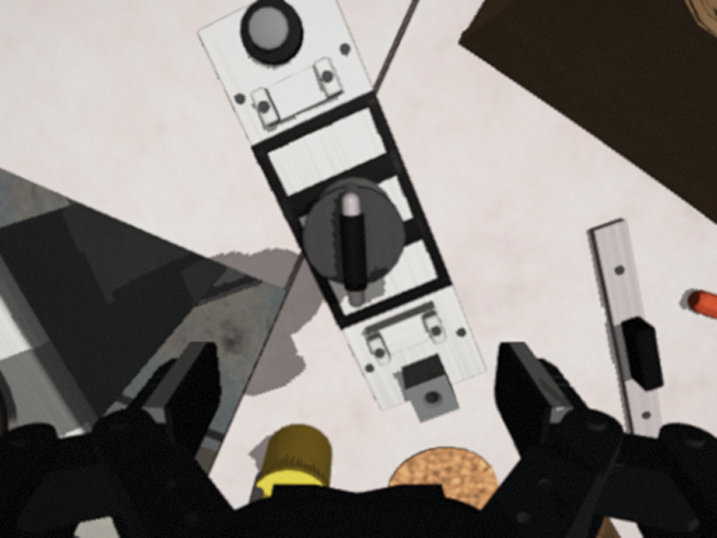

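The wrist view shows the jig, with the canister handle bar from (350,205) to (357,290) in the scaled picture. I'm converting those pixels at the grip height.

```bash
python3 - <<'E'
from h import *
im,P=snap("wrist","w2")
o=r.get_obs();print(o["ee_pos"],o["ee_rot"],o["time"])
import numpy as np
hsv=cv2.cvtColor(im,cv2.COLOR_RGB2GRAY)
m=(hsv<22).astype(np.uint8)
blobs(im,P,m,118,(215,120,290,225))
lm("wrist","canister","nest_1","post_a","terminal_mouth","start_button_top")
E
```

```text
[470.52756502  19.6757146  231.21150437] [-3.14124895e+00 -1.26085213e-04  1.22171227e+00] 3.3333
px [221.7 148.9] xy 455.4 53.9 size 6.5 14.1 long axis deg 3.8
px [254.7 183.2] xy 469.3 19.1 size 13.4 43.2 long axis deg 73.4
px [216.5 171.3] xy 444.6 38.0 size 2.7 17.7 long axis deg 71.7
px [234.6 209.2] xy 447.0 5.9 size 4.9 32.4 long axis deg 93.1
px [277.  219.5] xy 474.3 -16.0 size 4.7 25.3 long axis deg 2.8
wrist canister [(0.94, [468.7, 15.4, 12.1]), (0.75, [340.2, -179.2, 0.9])]
wrist nest_1 [(0.86, [462.9, 73.5, 10.1]), (0.83, [471.9, -36.6, 11.9]), (0.55, [451.2, -274.5, -1.6])]
wrist post_a [(0.9, [466.3, 115.9, 27.6]), (0.78, [471.1, -81.7, 25.1]), (0.72, [478.1, -132.7, 52.2])]
wrist terminal_mouth [(0.72, [476.9, -135.3, 51.9])]
wrist start_button_top [(0.66, [461.6, 162.2, 36.3])]
```

Call:
drive_tool(
  twist=[
    [0,0,0.076],
    [0,0,0],
    [0,0,0],
    [0,0,0],
    [0,0,0],
    [0,0,0],
    [0,0,0],
    [0,0,0],
  ],
  xyz=[
    [-0.0015,-0.0007,-0.028],
    [0,0,-0.028],
    [0,0,-0.028],
    [0,0,-0.028],
    [0,0,-0.028],
    [0,0,-0.02],
    [0,0,-0.01],
    [0,0,0],
  ],
  jaw=[1,1,1,1,1,1,1,1],
)

```text
time: 4.25
ee_pos: [468.0, 18.1, 93.4]
ee_rot: [-3.137, 0.001, 1.279]
wrist_force: [0.6, 0.1, 0.2]
width: 85.0
grasp_force: 0.0
```

Call:
drive_tool(
  twist=[
    [0,0,0],
    [0,0,0],
    [0,0,0],
    [0,0,0],
    [0,0,0],
    [0,0,0],
    [0,0,0],
    [0,0,0],
  ],
  xyz=[
    [0,0,0],
    [0,0,0],
    [0,0,0],
    [0,0,0],
    [0,0,0],
    [0,0,0],
    [0,0,0],
    [0,0,0],
  ],
  jaw=[1,0.5,0.3,0.1,0,0,0,0],
)

```text
time: 4.92
ee_pos: [470.0, 17.8, 95.7]
ee_rot: [3.141, -0.0, 1.279]
wrist_force: [-1.8, 0.8, 3.9]
width: 12.5
grasp_force: 38.9
```

Call:
drive_tool(
  twist=[
    [0,0,0],
    [0,0,0],
    [0,0,0],
    [0,0,0],
    [0,0,0],
    [0,0,0],
    [0,0,0],
    [0,0,0],
  ],
  xyz=[
    [0,0,0],
    [0,0,0.005],
    [0,0,0.015],
    [0,0,0.025],
    [0,0,0.025],
    [0,0,0.025],
    [0,0,0.015],
    [0,0,0.005],
  ],
  jaw=[0,0,0,0,0,0,0,0],
  grip_force=60,
)

```text
time: 5.58
ee_pos: [470.9, 17.8, 189.0]
ee_rot: [3.138, -0.001, 1.279]
wrist_force: [0.6, -1.1, -3.2]
width: 11.9
grasp_force: 58.7
```

```bash
python3 - <<'E'
from h import *
im,P=snap("top")
o=r.get_obs();print(o["ee_pos"],o["ee_rot"],o["time"],o["width"],o["wrist_force"])
hsv=cv2.cvtColor(im,cv2.COLOR_RGB2HSV)
m=((hsv[...,1]>80)&(hsv[...,0]>5)&(hsv[...,0]<22)).astype(np.uint8)
blobs(im,P,m,3,(310,165,370,230))
g=((hsv[...,1]>90)&(hsv[...,0]>25)&(hsv[...,0]<75)).astype(np.uint8)
blobs(im,P,g,8,(130,150,215,230))
lm("top","mat")
E
```

```text
[470.63428474  17.80635028 188.67188068] [ 3.13895695e+00 -5.61888071e-04  1.27910760e+00] 5.6333 11.945739162241823 [ 0.65592308 -0.28287155 -1.37720331]
px [354.7 178.4] xy 571.9 -376.3 size 49.5 53.9 long axis deg 152.0
px [330.3 207.6] xy 452.9 -271.2 size 99.3 103.1 long axis deg 89.7
px [187.1 173.3] xy 591.7 291.5 size 22.4 65.0 long axis deg 67.6
px [157.7 192.1] xy 517.5 404.6 size 23.9 62.7 long axis deg 92.6
px [182.  214.1] xy 428.9 307.9 size 21.3 67.2 long axis deg 69.2
top mat []
```

Call:
drive_tool(
  twist=[
    [0,0,0],
    [0,0,0],
    [0,0,0],
    [0,0,0],
    [0,0,0],
    [0,0,0],
    [0,0,0],
    [0,0,0],
  ],
  xyz=[
    [-0.001,-0.01,0],
    [-0.0025,-0.025,0],
    [-0.0025,-0.04,0],
    [-0.0025,-0.045,0],
    [-0.0025,-0.045,0],
    [-0.0025,-0.045,0],
    [-0.0025,-0.045,0],
    [-0.002,-0.04,0],
  ],
  jaw=[0,0,0,0,0,0,0,0],
)

```text
time: 6.35
ee_pos: [453.5, -220.2, 185.4]
ee_rot: [-3.138, -0.0, 1.278]
wrist_force: [0.7, -0.1, -2.7]
width: 12.1
grasp_force: 58.6
```

Call:
drive_tool(
  twist=[
    [0,0,0],
    [0,0,0],
    [0,0,0],
    [0,0,0],
    [0,0,0],
    [0,0,0],
    [0,0,0],
    [0,0,0],
  ],
  xyz=[
    [-0.001,-0.035,0],
    [-0.0005,-0.021,0],
    [0,-0.01,0],
    [0,0,0],
    [0,0,0],
    [0,0,-0.01],
    [0,0,-0.02],
    [0,0,-0.02],
  ],
  jaw=[0,0,0,0,0,0,0,0],
)

```text
time: 7.02
ee_pos: [454.7, -269.7, 146.9]
ee_rot: [3.14, -0.0, 1.281]
wrist_force: [0.1, -0.4, -2.5]
width: 12.0
grasp_force: 58.7
```

```bash
python3 - <<'E'
from h import *
im,P=snap("side","s1",(190,80,350,260),4)
o=r.get_obs();print(o["ee_pos"],o["ee_rot"],o["time"],o["width"])
lm("side","canister","mat")
E
```

```text
[ 452.11700502 -267.83731025  142.91140299] [-3.13577362e+00 -2.33571500e-03  1.28087040e+00] 7.0667 12.23639331869819
side canister [(0.91, [452.5, -270.8, 71.5]), (0.78, [343.5, -172.1, -2.2]), (0.7, [517.4, 407.6, -0.7])]
side mat []
```

View pics/s1.png

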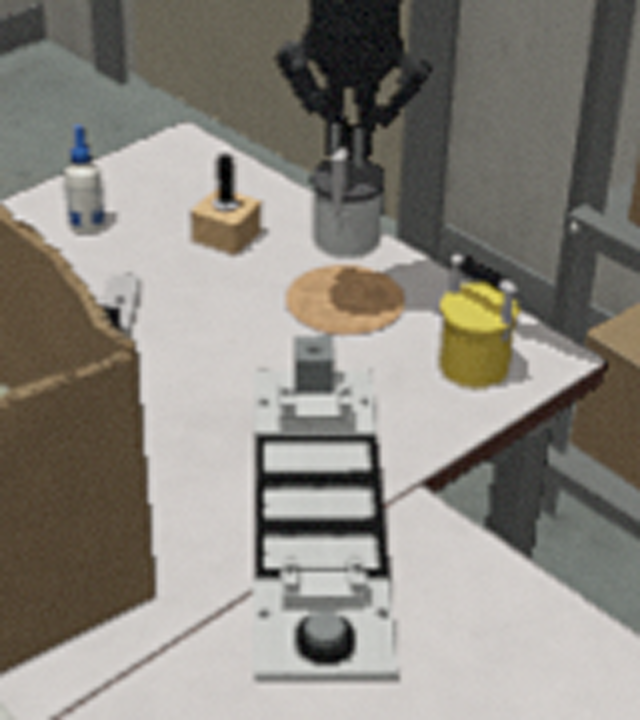

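The side view shows the canister upright above the mat (mat at about (345,298), with the shadow on it). I'm lowering and releasing.

Call:
drive_tool(
  twist=[
    [0,0,0],
    [0,0,0],
    [0,0,0],
    [0,0,0],
    [0,0,0],
    [0,0,0],
    [0,0,0],
    [0,0,0],
  ],
  xyz=[
    [0,0,-0.02],
    [0,0,-0.02],
    [0,0,-0.015],
    [0,0,-0.01],
    [0,0,-0.008],
    [0,0,-0.005],
    [0,0,-0.002],
    [0,0,0],
  ],
  jaw=[0,0,0,0,0,0,0,0],
)

```text
time: 7.83
ee_pos: [454.4, -271.1, 83.4]
ee_rot: [3.141, 0.0, 1.279]
wrist_force: [-0.3, 0.3, -3.2]
width: 12.4
grasp_force: 59.0
```

```bash
python3 - <<'E'
from h import *
im,P=snap("side")
o=r.get_obs();print(o["ee_pos"],o["ee_rot"],o["time"],o["width"],o["wrist_force"])
hsv=cv2.cvtColor(im,cv2.COLOR_RGB2HSV)
m=((hsv[...,1]>70)&(hsv[...,0]>5)&(hsv[...,0]<22)).astype(np.uint8)
blobs(im,P,m,3,(255,135,295,170))
lm("side","canister")
E
```

```text
[ 454.63880223 -271.25021821   83.70202789] [3.14070656e+00 2.98271594e-04 1.27897156e+00] 7.8833 12.038198173454788 [ 0.09592417 -0.81846489 -2.37908258]
px [276.  156.5] xy 453.0 -268.5 size 88.0 102.8 long axis deg 3.0
side canister [(0.88, [339.9, -174.2, 2.0]), (0.76, [451.3, -274.6, 8.9]), (0.55, [590.9, 291.3, 1.1])]
```

Call:
drive_tool(
  twist=[
    [0,0,0],
    [0,0,0],
    [0,0,0],
    [0,0,0],
    [0,0,0],
    [0,0,0],
    [0,0,0],
    [0,0,0],
  ],
  xyz=[
    [0,0,-0.001],
    [0,0,-0.001],
    [0,0,-0.0005],
    [0,0,0],
    [0,0,0],
    [0,0,0],
    [0,0,0],
    [0,0,0],
  ],
  jaw=[0,0,0,0,0,0.3,0.6,1],
)

```text
time: 8.6
ee_pos: [454.6, -271.2, 81.5]
ee_rot: [3.14, 0.0, 1.279]
wrist_force: [-0.7, -0.0, 0.2]
width: 47.5
grasp_force: 0.0
```

Call:
drive_tool(
  twist=[
    [0,0,0],
    [0,0,0],
    [0,0,0],
    [0,0,0],
    [0,0,0],
    [0,0,0],
    [0,0,0],
    [0,0,0],
  ],
  xyz=[
    [0,0,0],
    [0,0,0],
    [0,0,0],
    [0,0,0],
    [0,0,0.03],
    [0,0,0.045],
    [0,0,0.05],
    [0,0,0.05],
  ],
  jaw=[1,1,1,1,1,1,1,1],
)

```text
time: 9.27
ee_pos: [453.4, -270.4, 222.0]
ee_rot: [-3.14, -0.001, 1.279]
wrist_force: [1.0, -0.5, 0.4]
width: 85.3
grasp_force: 0.0
```

```bash
python3 - <<'E'
from h import *
im,P=snap("side")
o=r.get_obs();print(o["ee_pos"],o["ee_rot"],o["time"],o["width"],o["wrist_force"])
lm("side","canister","pin","pin_stand")
im,P=snap("top");hsv=cv2.cvtColor(im,cv2.COLOR_RGB2HSV)
g=((hsv[...,1]>90)&(hsv[...,0]>25)&(hsv[...,0]<75)).astype(np.uint8)
blobs(im,P,g,8,(130,150,215,230))
lm("top","canister","post_a","terminal_mouth","nest_1","start_button_top")
E
```

```text
[ 458.60594128 -273.95571458  231.91816569] [3.12766056 0.00468034 1.27904908] 9.3167 85.56633078834903 [ 2.86195592 -1.47318769  6.12310497]
side canister [(0.72, [452.9, -273.0, 11.4]), (0.66, [338.8, -173.4, -0.6])]
side pin [(0.6, [566.5, -374.1, 6.6])]
side pin_stand [(0.63, [570.1, -375.1, 3.7]), (0.33, [591.9, 290.6, 3.1])]
px [187.1 173.3] xy 591.7 291.5 size 22.4 65.0 long axis deg 67.6
px [157.7 192. ] xy 517.5 404.6 size 23.9 62.7 long axis deg 92.6
px [182.  214.1] xy 428.9 307.9 size 21.3 67.2 long axis deg 69.2
top canister [(0.6, [337.7, -175.8, -0.7])]
top post_a [(0.97, [465.2, 117.2, 33.2])]
top terminal_mouth [(0.66, [475.1, -138.3, 49.1]), (0.26, [472.7, -84.2, 35.0])]
top nest_1 [(0.88, [467.9, 74.0, 9.4])]
top start_button_top [(0.52, [458.8, 161.3, 34.5])]
```

Call:
drive_tool(
  twist=[
    [0,0,0],
    [0,0,0],
    [0,0,0],
    [0,0,0],
    [0,0,0],
    [0,0,0],
    [0,0,0],
    [0,0,0],
  ],
  xyz=[
    [0.003,0.03,0.012],
    [0.003,0.05,0],
    [0.003,0.05,0],
    [0.003,0.05,0],
    [0.003,0.05,0],
    [0.003,0.05,0],
    [0.001,0.05,0],
    [0,0.031,0],
  ],
  jaw=[1,1,1,1,1,1,1,1],
)

```text
time: 10.43
ee_pos: [468.5, 21.2, 229.9]
ee_rot: [-3.139, -0.001, 1.281]
wrist_force: [-0.0, 1.1, -0.7]
width: 85.0
grasp_force: 0.0
```

Call:
drive_tool(
  twist=[
    [0,0,0],
    [0,0,0],
    [0,0,0],
    [0,0,0],
    [0,0,0],
    [0,0,0],
    [0,0,0],
    [0,0,0],
  ],
  xyz=[
    [0,0,0],
    [0,0,0],
    [0,0,0],
    [0,0,0],
    [0,0,0],
    [0,0,0],
    [0,0,0],
    [0,0,0],
  ],
  jaw=[1,1,1,1,1,1,1,1],
)

```text
time: 11.1
ee_pos: [469.5, 17.2, 230.9]
ee_rot: [-3.142, 0.0, 1.278]
wrist_force: [0.4, -0.5, 0.1]
width: 85.3
grasp_force: 0.0
```

```bash
python3 - <<'E'
from h import *
im,P=snap("wrist","w3")
o=r.get_obs();print(o["ee_pos"],o["ee_rot"],o["time"])
g=cv2.cvtColor(im,cv2.COLOR_RGB2GRAY)
for th in(30,45): blobs(im,P,(g<th).astype(np.uint8),16,(150,40,345,260),200)
lm("wrist","nest_1","post_a","terminal_mouth","start_button_top","bar","jig")
im,P=snap("top"); lm("top","canister","mat","jig","nest_1","post_a","terminal_mouth","start_button_top","bar")
E
```

```text
[469.44341396  17.38847398 230.88183288] [3.14156733e+00 1.60717310e-05 1.27806595e+00] 11.15
px [253.3 155.8] xy 469.5 17.7 size 97.0 158.5 long axis deg 93.2
px [254.4 150.5] xy 465.1 17.6 size 107.3 159.7 long axis deg 92.9
wrist nest_1 [(0.91, [470.7, -37.3, 12.8]), (0.88, [470.8, 16.0, 10.7]), (0.84, [464.1, 72.1, 10.0])]
wrist post_a [(0.98, [465.8, 115.5, 26.9]), (0.93, [473.7, -81.0, 29.9])]
wrist terminal_mouth [(0.63, [479.3, -132.1, 47.8])]
wrist start_button_top [(0.69, [460.9, 161.2, 39.0])]
wrist bar [(0.74, [658.0, -177.4, 5.3])]
wrist jig [(0.73, [472.4, 18.5, 1.5]), (0.33, [462.9, 72.0, 11.7])]
top canister [(0.8, [451.6, -272.6, 5.2]), (0.61, [339.8, -176.3, -3.8]), (0.48, [478.6, -136.2, 51.7])]
top mat [(0.76, [454.2, -272.8, 0.7]), (0.57, [568.1, -370.6, 3.8]), (0.36, [475.2, -36.5, 10.8])]
top jig [(0.73, [465.4, 16.8, 1.1]), (0.63, [359.9, 426.6, 0.5]), (0.36, [466.8, 115.5, 31.7])]
top nest_1 [(0.88, [474.4, 16.6, 10.2]), (0.82, [467.6, 70.5, 8.3]), (0.56, [473.7, -38.0, 10.2])]
top post_a [(0.77, [463.7, 115.5, 33.0]), (0.67, [473.7, -82.6, 32.2])]
top terminal_mouth [(0.8, [476.0, -136.0, 52.0])]
top start_button_top [(0.52, [458.5, 161.6, 34.5])]
top bar [(0.76, [658.0, -173.8, 1.5]), (0.65, [433.4, 308.3, -3.7]), (0.43, [479.8, -36.1, 7.7]), (0.41, [358.5, 428.1, -1.3]), (0.28, [658.4, 365.7, -2.3])]
```

View pics/w3.png

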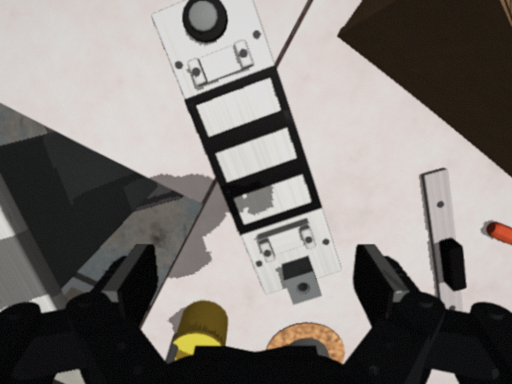

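The picture shows the empty jig: ridge frame centred at (253,156), terminal at (303,287), button at (205,18), bar at (445,235). That gives a jig centre of (469.5, 17.7) with yaw 3.1°, which agrees with the networks. Next is shell A at (429,308).

Call:
drive_tool(
  twist=[
    [0,0,-0.045],
    [0,0,-0.045],
    [0,0,0],
    [0,0,0],
    [0,0,0],
    [0,0,0],
    [0,0,0],
    [0,0,0],
  ],
  xyz=[
    [-0.006,0.03,0],
    [-0.007,0.05,0],
    [-0.007,0.05,0],
    [-0.007,0.05,0],
    [-0.007,0.05,0],
    [-0.007,0.05,-0.025],
    [-0.007,0.05,-0.025],
    [-0.0025,0.033,-0.025],
  ],
  jaw=[1,1,1,1,1,1,1,1],
)

```text
time: 12.57
ee_pos: [429.6, 305.6, 174.2]
ee_rot: [3.14, -0.003, 1.21]
wrist_force: [0.7, -0.2, 0.7]
width: 85.5
grasp_force: 0.0
```

Call:
drive_tool(
  twist=[
    [0,0,0],
    [0,0,0],
    [0,0,0],
    [0,0,0],
    [0,0,0],
    [0,0,0],
    [0,0,0],
    [0,0,0],
  ],
  xyz=[
    [0,0,-0.0125],
    [0,0,-0.0125],
    [0,0,0],
    [0,0,0],
    [0,0,0],
    [0,0,0],
    [0,0,0],
    [0,0,0],
  ],
  jaw=[1,1,1,1,1,1,1,1],
)

```text
time: 13.23
ee_pos: [430.6, 301.9, 154.8]
ee_rot: [3.14, -0.001, 1.207]
wrist_force: [0.4, -0.0, -0.5]
width: 85.3
grasp_force: 0.0
```

```bash
cat >> h.py <<'E'
def shells(c,name=None,z=8):
    im,P=snap(c,name); o=r.get_obs(); print(o["ee_pos"].round(1),o["ee_rot"].round(3),round(o["time"],2))
    hsv=cv2.cvtColor(im,cv2.COLOR_RGB2HSV)
    g=((hsv[...,1]>70)&(hsv[...,0]>25)&(hsv[...,0]<80)&(hsv[...,2]>40)).astype(np.uint8)
    blobs(im,P,g,z,(0,0,512,384),200); return im,P
E
python3 - <<'E'
from h import *
shells("wrist","w4"); lm("wrist","shell_1"); print(r.get_obs()["joint_pos"].round(2))
E
```

```text
[430.5 302.  154.6] [ 3.141e+00 -1.000e-03  1.207e+00] 13.28
px [316.6  29.3] xy 518.2 395.5 size 28.6 53.6 long axis deg 90.7
px [109.4  48.2] xy 357.4 440.4 size 15.3 52.4 long axis deg 133.9
px [435.9 116.2] xy 592.4 291.9 size 32.2 72.5 long axis deg 65.7
px [252.  164.6] xy 429.5 308.2 size 27.0 72.9 long axis deg 69.4
wrist shell_1 [(0.97, [590.2, 290.4, 0.9]), (0.95, [427.2, 304.1, -0.4]), (0.57, [514.1, 398.9, 1.2])]
[0.53 0.21 1.93 0.   1.   0.89]
```

View pics/w4.png

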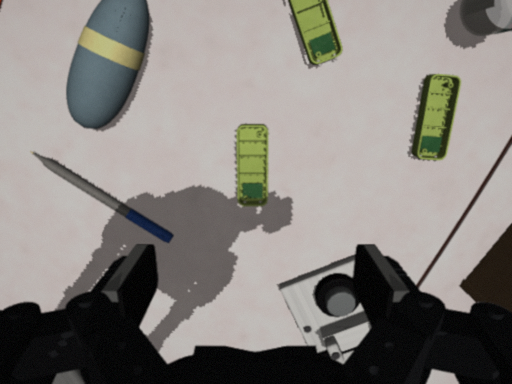

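Shell A is centred at px (252,165), i.e. (429.5, 308.2) at 69.4°, and its measured size of 27x73 matches. I'm grasping it.

Call:
drive_tool(
  twist=[
    [0,0,0.005],
    [0,0,0],
    [0,0,0],
    [0,0,0],
    [0,0,0],
    [0,0,0],
    [0,0,0],
    [0,0,0],
  ],
  xyz=[
    [-0.0012,0.0078,-0.02],
    [0,0,-0.035],
    [0,0,-0.035],
    [0,0,-0.035],
    [0,0,-0.03],
    [0,0,-0.02],
    [0,0,-0.009],
    [0,0,-0.003],
  ],
  jaw=[0.6,0.6,0.6,0.6,0.6,0.6,0.6,0.6],
  grip_force=30,
)

```text
time: 14.0
ee_pos: [427.8, 307.8, 2.9]
ee_rot: [-3.14, 0.002, 1.212]
wrist_force: [0.4, 0.2, 1.1]
width: 51.1
grasp_force: 0.0
```

Call:
drive_tool(
  twist=[
    [0,0,0],
    [0,0,0],
    [0,0,0],
    [0,0,0],
    [0,0,0],
    [0,0,0],
    [0,0,0],
    [0,0,0],
  ],
  xyz=[
    [0,0,0],
    [0,0,0],
    [0,0,0],
    [0,0,0],
    [0,0,0],
    [0,0,0],
    [0,0,0],
    [0,0,0],
  ],
  jaw=[0.6,0.4,0.2,0.1,0.1,0.1,0.1,0.1],
)

```text
time: 14.67
ee_pos: [430.3, 309.3, 5.9]
ee_rot: [3.14, -0.003, 1.212]
wrist_force: [-0.1, 1.0, 7.3]
width: 26.3
grasp_force: 30.2
```

Call:
drive_tool(
  twist=[
    [0,0,0],
    [0,0,0],
    [0,0,0],
    [0,0,-0.13],
    [0,0,-0.13],
    [0,0,-0.13],
    [0,0,-0.13],
    [0,0,-0.13],
  ],
  xyz=[
    [0,0,0.02],
    [0,0,0.045],
    [0,0,0.045],
    [0.005,-0.02,0.0025],
    [0.005,-0.042,0],
    [0.005,-0.042,0],
    [0.005,-0.042,0],
    [0.005,-0.042,0],
  ],
  jaw=[0.1,0.1,0.1,0.1,0.1,0.1,0.1,0.1],
)

```text
time: 15.33
ee_pos: [448.6, 156.8, 94.6]
ee_rot: [3.141, -0.0, 0.698]
wrist_force: [0.4, -0.2, -0.5]
width: 25.8
grasp_force: 29.7
```

Call:
drive_tool(
  twist=[
    [0,0,-0.13],
    [0,0,-0.13],
    [0,0,-0.13],
    [0,0,-0.13],
    [0,0,-0.13],
    [0,0,-0.13],
    [0,0,-0.043],
    [0,0,0],
  ],
  xyz=[
    [0.005,-0.042,0],
    [0.005,-0.042,0],
    [0.005,-0.042,0],
    [0.005,-0.042,0],
    [0.005,-0.042,0],
    [0.003,-0.024,0],
    [0,-0.01,0],
    [0,0,0],
  ],
  jaw=[0.1,0.1,0.1,0.1,0.1,0.1,0.1,0.1],
)

```text
time: 16.0
ee_pos: [471.2, -38.5, 94.4]
ee_rot: [3.142, -0.0, 0.053]
wrist_force: [0.4, 0.3, -0.5]
width: 26.1
grasp_force: 29.7
```

```bash
python3 - <<'E'
from h import *
shells("top",z=8); im,P=snap("side"); lm("side","shell_1"); o=r.get_obs(); print(o["ee_pos"],o["ee_rot"],o["width"],o["wrist_force"])
E
```

```text
[470.9 -37.3  94.2] [-3.141e+00  1.000e-03  5.500e-02] 16.05
px [308.7 234.9] xy 343.1 -182.3 size 65.8 65.9 long axis deg 178.5
side shell_1 [(0.49, [465.0, -41.0, 88.4]), (0.45, [590.6, 289.1, 3.1]), (0.38, [515.9, 407.7, -0.8])]
[470.70960818 -36.08586212  94.07958553] [-3.14085978e+00  8.37077651e-04  5.74051470e-02] 26.087890545880402 [ 0.14262972 -0.10833461 -0.50605805]
```

Call:
drive_tool(
  twist=[
    [0,0,0],
    [0,0,0],
    [0,0,0],
    [0,0,0],
    [0,0,0],
    [0,0,0],
    [0,0,0],
    [0,0,0],
  ],
  xyz=[
    [0.0037,0,-0.02],
    [0,0,-0.025],
    [0,0,-0.025],
    [0,0,-0.013],
    [0,0,-0.007],
    [0,0,-0.003],
    [0,0,-0.001],
    [0,0,0],
  ],
  jaw=[0.1,0.1,0.1,0.1,0.1,0.1,0.1,0.1],
)

```text
time: 16.82
ee_pos: [474.9, -37.0, 19.6]
ee_rot: [3.141, -0.001, 0.056]
wrist_force: [0.4, -0.1, -0.3]
width: 25.9
grasp_force: 29.7
```

Call:
drive_tool(
  twist=[
    [0,0,0],
    [0,0,0],
    [0,0,0],
    [0,0,0],
    [0,0,0],
    [0,0,0],
    [0,0,0],
    [0,0,0],
  ],
  xyz=[
    [0,0,0],
    [0,0,0],
    [0,0,0],
    [0,0,0],
    [0,0,0],
    [0,0,0.005],
    [0,0,0.02],
    [0,0,0.035],
  ],
  jaw=[0.1,0.3,0.41,0.41,0.41,0.41,0.41,0.41],
)

```text
time: 17.48
ee_pos: [471.1, -36.7, 65.3]
ee_rot: [-3.14, 0.007, 0.055]
wrist_force: [0.7, -0.4, -0.5]
width: 35.1
grasp_force: 0.0
```

Call:
drive_tool(
  twist=[
    [0,0,0],
    [0,0,0],
    [0,0,0.12],
    [0,0,0.12],
    [0,0,0.12],
    [0,0,0.12],
    [0,0,0.12],
    [0,0,0.12],
  ],
  xyz=[
    [0,0,0.04],
    [0,0,0.04],
    [0.012,0.03,0.02],
    [0.012,0.042,0],
    [0.012,0.042,0],
    [0.012,0.042,0],
    [0.012,0.042,0],
    [0.012,0.042,0],
  ],
  jaw=[0.41,0.6,0.6,0.6,0.6,0.6,0.6,0.6],
)

```text
time: 18.15
ee_pos: [532.0, 156.4, 147.6]
ee_rot: [3.141, -0.0, 0.625]
wrist_force: [0.1, -1.1, 0.5]
width: 51.7
grasp_force: 0.0
```

```bash
python3 - <<'E'
from h import *
shells("top","t4",z=22);shells("wrist","w5",z=22)
E
```

```text
[534.4 162.3 148.3] [-3.14  -0.007  0.63 ] 18.2
px [308.7 235. ] xy 342.0 -180.4 size 65.2 65.3 long axis deg 178.5
[533.4 159.3 148. ] [-3.141 -0.004  0.626] 18.25
px [19.8 30. ] xy 521.8 379.8 size 27.5 44.4 long axis deg 89.8
px [170.5  30.4] xy 590.4 282.9 size 26.3 58.4 long axis deg 65.8
px [380.1 357.2] xy 457.8 -50.7 size 17.5 28.6 long axis deg 40.8
```

View pics/w5.png

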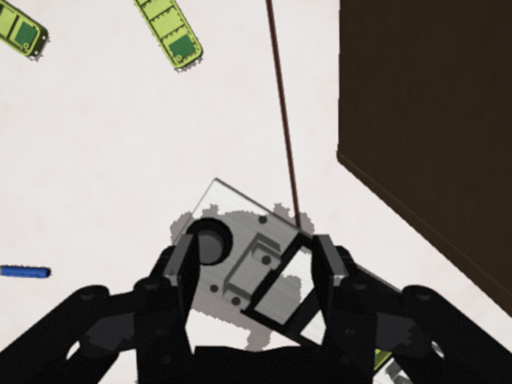

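The wrist view shows shell B at the top, around px (170,30), and shell A partly visible in its nest at (380,357). I'm going above B, keeping clear of the box.

Call:
drive_tool(
  twist=[
    [0,0,0.11],
    [0,0,0.11],
    [0,0,0.11],
    [0,0,0.11],
    [0,0,0.11],
    [0,0,0.13],
    [0,0,0],
    [0,0,0],
  ],
  xyz=[
    [0,0.04,0],
    [0.01,0.04,0],
    [0.02,0.04,0],
    [0.025,0.03,0],
    [0.019,0.012,0],
    [0,0,0],
    [0,0,0],
    [0,0,0],
  ],
  jaw=[0.6,0.6,0.6,0.6,0.6,0.6,0.6,0.6],
)

```text
time: 18.92
ee_pos: [590.5, 283.5, 146.6]
ee_rot: [-3.141, 0.001, 1.151]
wrist_force: [-0.4, -1.2, -0.6]
width: 51.4
grasp_force: 0.0
```

```bash
python3 - <<'E'
from h import *
im,P=shells("wrist",z=8)
E
```

```text
[590.3 283.4 146.7] [-3.141e+00  1.000e-03  1.151e+00] 18.97
px [111.3  74.7] xy 517.9 405.4 size 30.1 73.1 long axis deg 90.5
px [254.  162.7] xy 592.3 291.7 size 27.1 73.3 long axis deg 65.2
```

Call:
drive_tool(
  twist=[
    [0,0,-0.017],
    [0,0,0],
    [0,0,0],
    [0,0,0],
    [0,0,0],
    [0,0,0],
    [0,0,0],
    [0,0,0],
  ],
  xyz=[
    [0.0025,0.0104,-0.018],
    [0,0,-0.033],
    [0,0,-0.034],
    [0,0,-0.034],
    [0,0,-0.028],
    [0,0,-0.018],
    [0,0,-0.009],
    [0,0,-0.003],
  ],
  jaw=[0.6,0.6,0.6,0.6,0.6,0.6,0.6,0.6],
)

```text
time: 19.63
ee_pos: [592.0, 291.8, 4.2]
ee_rot: [-3.14, 0.002, 1.14]
wrist_force: [0.3, -0.3, -0.2]
width: 51.3
grasp_force: 0.0
```

Call:
drive_tool(
  twist=[
    [0,0,0],
    [0,0,0],
    [0,0,0],
    [0,0,0],
    [0,0,0],
    [0,0,0],
    [0,0,0],
    [0,0,0],
  ],
  xyz=[
    [0,0,0],
    [0,0,0],
    [0,0,0],
    [0,0,0],
    [0,0,0],
    [0,0,0],
    [0,0,0],
    [0,0,0],
  ],
  jaw=[0.6,0.4,0.2,0.1,0.1,0.1,0.1,0.1],
)

```text
time: 20.3
ee_pos: [594.8, 293.5, 7.6]
ee_rot: [3.139, -0.003, 1.142]
wrist_force: [0.0, -0.2, 6.5]
width: 25.5
grasp_force: 30.1
```

Call:
drive_tool(
  twist=[
    [0,0,0],
    [0,0,0],
    [0,0,0],
    [0,0,-0.12],
    [0,0,-0.12],
    [0,0,-0.12],
    [0,0,-0.12],
    [0,0,-0.12],
  ],
  xyz=[
    [0,0,0.02],
    [-0.01,0,0.045],
    [-0.025,0,0.045],
    [-0.028,-0.015,0.0025],
    [-0.028,-0.03,0],
    [-0.02,-0.037,0],
    [-0.015,-0.037,0],
    [-0.0075,-0.037,0],
  ],
  jaw=[0.1,0.1,0.1,0.1,0.1,0.1,0.1,0.1],
)

```text
time: 20.97
ee_pos: [483.5, 167.0, 95.9]
ee_rot: [-3.141, 0.002, 0.667]
wrist_force: [2.0, -0.9, -0.3]
width: 25.8
grasp_force: 29.7
```

Call:
drive_tool(
  twist=[
    [0,0,-0.12],
    [0,0,-0.12],
    [0,0,-0.12],
    [0,0,-0.12],
    [0,0,-0.12],
    [0,0,-0.12],
    [0,0,-0.06],
    [0,0,0],
  ],
  xyz=[
    [-0.007,-0.037,0],
    [-0.007,-0.037,0],
    [-0.006,-0.037,0],
    [0,-0.037,0],
    [0,-0.025,0],
    [0,-0.0135,0],
    [0,0,0],
    [0,0,0],
  ],
  jaw=[0.1,0.1,0.1,0.1,0.1,0.1,0.1,0.1],
)

```text
time: 21.63
ee_pos: [470.1, 18.0, 96.2]
ee_rot: [-3.142, -0.0, 0.055]
wrist_force: [0.1, 0.3, -0.4]
width: 25.8
grasp_force: 29.7
```

```bash
python3 - <<'E'
from h import *
o=r.get_obs();snap("side");lm("side","shell_1"); o=r.get_obs(); print(o["ee_pos"],o["ee_rot"],o["width"],o["wrist_force"])
E
```

```text
side shell_1 [(0.69, [469.5, -43.0, 13.1]), (0.67, [469.0, 70.3, 11.4]), (0.61, [464.3, 18.3, 88.8]), (0.53, [515.0, 407.8, -0.4])]
[470.14555889  18.81863919  95.95175295] [-3.14145267e+00 -2.52998060e-04  5.87315574e-02] 25.84895034472502 [0.44584594 0.19498244 0.33017549]
```

Call:
drive_tool(
  twist=[
    [0,0,0],
    [0,0,0],
    [0,0,0],
    [0,0,0],
    [0,0,0],
    [0,0,0],
    [0,0,0],
    [0,0,0],
  ],
  xyz=[
    [0.0012,-0.0008,-0.02],
    [0,0,-0.025],
    [0,0,-0.025],
    [0,0,-0.013],
    [0,0,-0.008],
    [0,0,-0.0035],
    [0,0,-0.001],
    [0,0,0],
  ],
  jaw=[0.1,0.1,0.1,0.1,0.1,0.1,0.1,0.1],
)

```text
time: 22.4
ee_pos: [471.4, 18.4, 19.7]
ee_rot: [-3.142, -0.0, 0.058]
wrist_force: [0.1, 0.2, 0.3]
width: 26.1
grasp_force: 29.7
```

Call:
drive_tool(
  twist=[
    [0,0,0],
    [0,0,0],
    [0,0,0],
    [0,0,0],
    [0,0,0],
    [0,0,0],
    [0,0,0],
    [0,0,0],
  ],
  xyz=[
    [0,0,0],
    [0,0,0],
    [0,0,0],
    [0,0,0],
    [0,0,0],
    [0,0,0.005],
    [0,0,0.02],
    [0,0,0.035],
  ],
  jaw=[0.1,0.3,0.41,0.41,0.41,0.41,0.41,0.41],
)

```text
time: 23.07
ee_pos: [468.1, 18.2, 65.2]
ee_rot: [-3.141, 0.007, 0.058]
wrist_force: [0.4, -0.5, 0.4]
width: 35.0
grasp_force: 0.0
```

Call:
drive_tool(
  twist=[
    [0,0,0],
    [0,0,0],
    [0,0,0.13],
    [0,0,0.14],
    [0,0,0.14],
    [0,0,0.14],
    [0,0,0.14],
    [0,0,0.14],
  ],
  xyz=[
    [0,0,0.04],
    [0,0,0.04],
    [0,0.03,0.02],
    [0,0.042,0],
    [0,0.042,0],
    [0,0.042,0],
    [0,0.042,0],
    [0.01,0.042,0],
  ],
  jaw=[0.41,0.6,0.6,0.6,0.6,0.6,0.6,0.6],
)

```text
time: 23.73
ee_pos: [477.6, 211.5, 147.2]
ee_rot: [-3.141, 0.001, 0.715]
wrist_force: [1.3, -0.3, 0.4]
width: 51.0
grasp_force: 0.0
```

Call:
drive_tool(
  twist=[
    [0,0,0.14],
    [0,0,0.14],
    [0,0,0.14],
    [0,0,0.14],
    [0,0,0.14],
    [0,0,0],
    [0,0,0],
    [0,0,0],
  ],
  xyz=[
    [0.01,0.042,0],
    [0.01,0.042,0],
    [0.015,0.042,0],
    [0.013,0.042,0],
    [0,0.032,0],
    [0,0,0],
    [0,0,0],
    [0,0,0],
  ],
  jaw=[0.6,0.6,0.6,0.6,0.6,0.6,0.6,0.6],
)

```text
time: 24.4
ee_pos: [517.0, 369.4, 146.7]
ee_rot: [-3.141, 0.002, 1.259]
wrist_force: [-1.1, 0.4, 0.6]
width: 51.1
grasp_force: 0.0
```

```bash
python3 - <<'E'
from h import *
im,P=shells("wrist",z=8)
im,P=snap("top","t5",(205,160,330,240),6)
hsv=cv2.cvtColor(im,cv2.COLOR_RGB2HSV)
g=((hsv[...,1]>80)&(hsv[...,0]>25)&(hsv[...,0]<75)).astype(np.uint8)
blobs(im,P,g,20,(205,175,300,230),10)
E
```

```text
[517.1 368.9 146.7] [-3.141e+00  2.000e-03  1.258e+00] 24.45
px [243.  133.1] xy 517.6 404.3 size 27.6 72.5 long axis deg 90.3
px [ 43.8 163.8] xy 345.2 434.4 size 17.2 42.9 long axis deg 138.1
px [256.3 203.4] xy 467.2 19.8 size 23.4 66.9 long axis deg 179.8
px [270.7 202.3] xy 470.9 -38.5 size 23.3 67.0 long axis deg 179.3
```

View pics/t5.png

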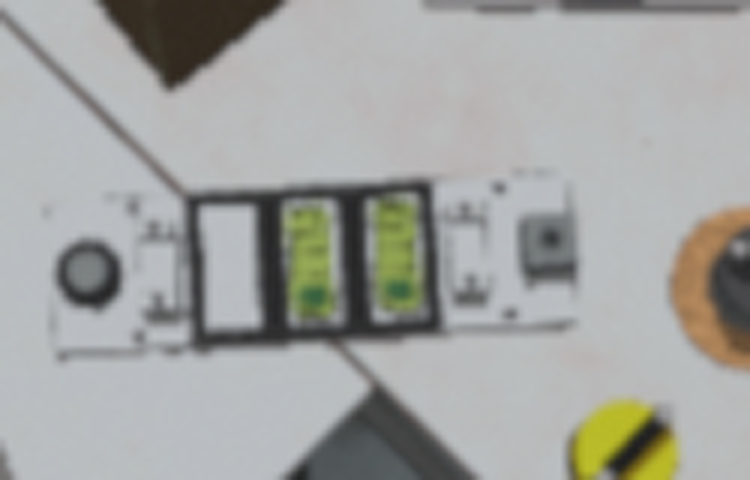

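Both shells lie in their nests, at (310,262) and (397,250) in the crop. Shell C is next.

Call:
drive_tool(
  twist=[
    [0,0,0.135],
    [0,0,0.135],
    [0,0,0.135],
    [0,0,0],
    [0,0,0],
    [0,0,0],
    [0,0,0],
    [0,0,0],
  ],
  xyz=[
    [0.0006,0.02,0],
    [0,0.0243,-0.02],
    [0,0,-0.035],
    [0,0,-0.04],
    [0,0,-0.04],
    [0,0,-0.025],
    [0,0,-0.012],
    [0,0,-0.003],
  ],
  jaw=[0.6,0.6,0.6,0.6,0.6,0.6,0.6,0.6],
)

```text
time: 25.17
ee_pos: [516.5, 403.2, 4.6]
ee_rot: [-3.137, 0.003, 1.576]
wrist_force: [-0.6, 0.8, 0.2]
width: 51.2
grasp_force: 0.0
```

Call:
drive_tool(
  twist=[
    [0,0,0],
    [0,0,0],
    [0,0,0],
    [0,0,0],
    [0,0,0],
    [0,0,0],
    [0,0,0],
    [0,0,0],
  ],
  xyz=[
    [0,0,0],
    [0,0,0],
    [0,0,0],
    [0,0,0],
    [0,0,0],
    [0,0,0],
    [0,0,0],
    [0,0,0],
  ],
  jaw=[0.6,0.4,0.2,0.1,0.1,0.1,0.1,0.1],
)

```text
time: 25.83
ee_pos: [520.0, 406.7, 9.6]
ee_rot: [3.138, -0.002, 1.578]
wrist_force: [0.5, 0.1, 6.7]
width: 25.4
grasp_force: 30.2
```

Call:
drive_tool(
  twist=[
    [0,0,0],
    [0,0,0],
    [0,0,-0.138],
    [0,0,-0.138],
    [0,0,-0.138],
    [0,0,-0.138],
    [0,0,-0.138],
    [0,0,-0.138],
  ],
  xyz=[
    [0,0,0.02],
    [0,0,0.045],
    [-0.005,-0.015,0.045],
    [-0.007,-0.034,0.0025],
    [-0.007,-0.036,0],
    [-0.007,-0.036,0],
    [-0.007,-0.036,0],
    [-0.007,-0.036,0],
  ],
  jaw=[0.1,0.1,0.1,0.1,0.1,0.1,0.1,0.1],
)

```text
time: 26.5
ee_pos: [485.5, 250.1, 98.2]
ee_rot: [3.141, -0.001, 0.922]
wrist_force: [0.2, -0.9, 0.3]
width: 25.8
grasp_force: 29.6
```

Call:
drive_tool(
  twist=[
    [0,0,-0.138],
    [0,0,-0.138],
    [0,0,-0.138],
    [0,0,-0.138],
    [0,0,-0.138],
    [0,0,-0.138],
    [0,0,-0.138],
    [0,0,-0.138],
  ],
  xyz=[
    [-0.007,-0.036,0],
    [-0.007,-0.036,0],
    [-0.0047,-0.036,0],
    [-0.003,-0.036,0],
    [0,-0.036,0],
    [0,-0.033,0],
    [0,-0.01,0],
    [0,0,0],
  ],
  jaw=[0.1,0.1,0.1,0.1,0.1,0.1,0.1,0.1],
)

```text
time: 27.17
ee_pos: [468.6, 70.8, 98.0]
ee_rot: [3.141, -0.0, 0.052]
wrist_force: [0.1, -0.0, -0.2]
width: 25.7
grasp_force: 29.6
```

```bash
python3 - <<'E'
from h import *
o=r.get_obs();snap("side");lm("side","shell_1"); o=r.get_obs(); print(o["ee_pos"],o["ee_rot"],o["width"],o["wrist_force"])
E
```

```text
side shell_1 [(0.63, [461.6, 74.7, 89.9]), (0.62, [468.2, 17.4, 17.2]), (0.41, [472.8, -39.3, 10.5])]
[468.79117538  72.21809018  97.93627194] [-3.14142064e+00 -7.83689396e-04  5.87482293e-02] 25.690581249234018 [-0.11804797  0.29252511 -0.27036335]
```

Call:
drive_tool(
  twist=[
    [0,0,0],
    [0,0,0],
    [0,0,0],
    [0,0,0],
    [0,0,0],
    [0,0,0],
    [0,0,0],
    [0,0,0],
  ],
  xyz=[
    [-0.001,-0.0006,-0.02],
    [0,0,-0.025],
    [0,0,-0.025],
    [0,0,-0.013],
    [0,0,-0.008],
    [0,0,-0.0035],
    [0,0,-0.001],
    [0,0,0],
  ],
  jaw=[0.1,0.1,0.1,0.1,0.1,0.1,0.1,0.1],
)

```text
time: 27.93
ee_pos: [467.6, 72.7, 21.7]
ee_rot: [-3.141, 0.001, 0.062]
wrist_force: [-0.4, -0.1, 1.4]
width: 25.5
grasp_force: 29.8
```

Call:
drive_tool(
  twist=[
    [0,0,0],
    [0,0,0],
    [0,0,0],
    [0,0,0],
    [0,0,0],
    [0,0,0],
    [0,0,0],
    [0,0,0],
  ],
  xyz=[
    [0,0,0],
    [0,0,0],
    [0,0,0],
    [0,0,0],
    [0,0,0],
    [0,0,0.005],
    [0,0,0.02],
    [0,0,0.035],
  ],
  jaw=[0.1,0.3,0.4,0.4,0.4,0.4,0.4,0.4],
)

```text
time: 28.6
ee_pos: [464.8, 72.0, 66.7]
ee_rot: [3.142, 0.007, 0.06]
wrist_force: [-0.3, 0.1, 0.6]
width: 34.3
grasp_force: 0.0
```

Call:
drive_tool(
  twist=[
    [0,0,0],
    [0,0,0],
    [0,0,0.1],
    [0,0,0.1],
    [0,0,0.1],
    [0,0,0.1],
    [0,0,0.1],
    [0,0,0.1],
  ],
  xyz=[
    [0,0,0.04],
    [0,0,0.045],
    [0,-0.02,0.045],
    [0.01,-0.04,0.03],
    [0.01,-0.04,0],
    [0.01,-0.04,0],
    [0.01,-0.04,0],
    [0.01,-0.03,0],
  ],
  jaw=[0.4,0.7,0.7,0.7,0.7,0.7,0.7,0.7],
)

```text
time: 29.27
ee_pos: [508.2, -98.1, 197.4]
ee_rot: [3.14, -0.001, 0.534]
wrist_force: [-0.2, 1.5, 0.6]
width: 59.7
grasp_force: 0.0
```

```bash
python3 - <<'E'
from h import *
im,P=snap("top","t6",(205,140,330,240),6)
o=r.get_obs();print(o["ee_pos"],o["ee_rot"],o["time"])
hsv=cv2.cvtColor(im,cv2.COLOR_RGB2HSV)
g=((hsv[...,1]>80)&(hsv[...,0]>25)&(hsv[...,0]<75)).astype(np.uint8)
blobs(im,P,g,20,(205,175,300,230),10)
snap("side");lm("side","shell_1","bar")
E
```

```text
[ 510.20134038 -101.79089267  197.71116662] [ 3.13539410e+00 -8.53627160e-04  5.35549799e-01] 29.3167
px [256.3 203.5] xy 467.2 19.8 size 23.4 66.9 long axis deg 179.8
px [242.1 204.5] xy 463.6 74.2 size 23.3 66.9 long axis deg 180.0
side shell_1 [(0.74, [469.0, -40.1, 11.8]), (0.58, [467.7, 16.5, 14.8]), (0.56, [462.6, 76.4, 12.1])]
side bar [(0.59, [658.8, -179.6, 0.9]), (0.47, [570.7, -372.8, 3.8])]
```

View pics/t6.png

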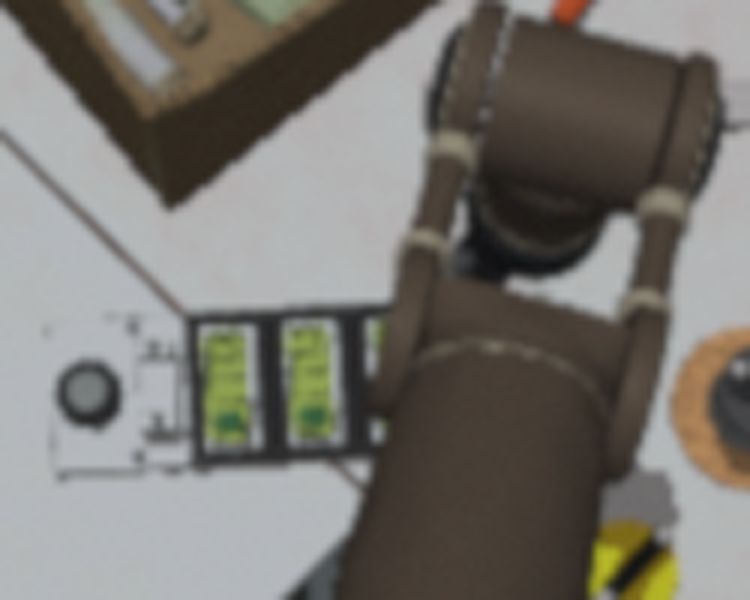

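All three shells are in nests (230,385), (310,375) and the third, which is partly hidden by the arm. Now the bar.

Call:
drive_tool(
  twist=[
    [0,0,0.14],
    [0,0,0.14],
    [0,0,0.14],
    [0,0,0.14],
    [0,0,0.14],
    [0,0,0.14],
    [0,0,0.14],
    [0,0,0.14],
  ],
  xyz=[
    [0.026,-0.015,0],
    [0.026,-0.015,0],
    [0.026,-0.015,0],
    [0.026,-0.015,0],
    [0.026,-0.015,0],
    [0.026,-0.01,0],
    [0.026,-0.01,0],
    [0,0,0],
  ],
  jaw=[0.7,0.7,0.7,0.7,0.7,0.7,0.7,0.7],
)

```text
time: 30.13
ee_pos: [656.7, -171.3, 196.5]
ee_rot: [3.139, 0.0, 1.417]
wrist_force: [-0.2, -0.4, 1.2]
width: 59.7
grasp_force: 0.0
```

Call:
drive_tool(
  twist=[
    [0,0,0.14],
    [0,0,0.08],
    [0,0,0],
    [0,0,0],
    [0,0,0],
    [0,0,0],
    [0,0,0],
    [0,0,0],
  ],
  xyz=[
    [0,0,0],
    [0,0,0],
    [0,0,0],
    [0,0,0],
    [0,0,0],
    [0,0,0],
    [0,0,0],
    [0,0,0],
  ],
  jaw=[0.7,0.7,0.7,0.7,0.7,0.7,0.7,0.7],
)

```text
time: 30.8
ee_pos: [653.5, -171.6, 196.8]
ee_rot: [3.142, -0.0, 1.583]
wrist_force: [0.8, 0.2, 0.0]
width: 59.8
grasp_force: 0.0
```

```bash
python3 - <<'E'
from h import *
im,P=snap("wrist","w7")
o=r.get_obs();print(o["ee_pos"],o["ee_rot"],o["time"])
g=cv2.cvtColor(im,cv2.COLOR_RGB2GRAY)
for th in (40,60): print(th); blobs(im,P,(g<th).astype(np.uint8),36,(150,60,350,250),100)
im2,P2=snap("side");lm("wrist","bar");lm("side","bar","shell_1")
E
```

```text
[ 653.48438004 -171.67502816  196.81350741] [3.14151047e+00 3.93308601e-05 1.58331006e+00] 30.85
40
px [259.6 167.8] xy 657.3 -172.1 size 16.1 59.0 long axis deg 89.5
px [182.6 243.9] xy 581.2 -248.6 size 11.0 13.8 long axis deg 87.1
px [327.5 243.9] xy 726.7 -246.8 size 11.0 13.8 long axis deg 94.3
60
px [259.5 168. ] xy 657.2 -172.3 size 16.9 60.6 long axis deg 89.4
px [176.  243.9] xy 571.2 -248.7 size 13.1 32.3 long axis deg 1.1
px [332.8 243.6] xy 734.4 -246.7 size 13.1 26.9 long axis deg 0.3
wrist bar [(0.56, [658.9, -177.1, 3.8])]
side bar [(0.48, [657.8, -179.1, 3.1])]
side shell_1 [(0.54, [464.1, 77.5, 10.7]), (0.52, [472.8, -42.5, 11.0]), (0.48, [468.3, 17.7, 14.2])]
```

View pics/w7.png

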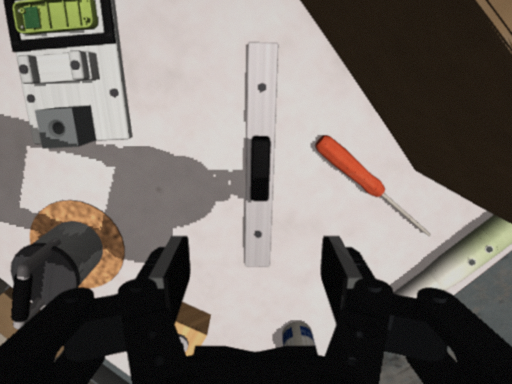

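The wrist view shows the bar's grip block centred at px (259,168), i.e. (657.3, -172.2) at 89.5°, with a measured size of 17x60. I'm grasping it.

Call:
drive_tool(
  twist=[
    [0,0,-0.027],
    [0,0,0],
    [0,0,0],
    [0,0,0],
    [0,0,0],
    [0,0,0],
    [0,0,0],
    [0,0,0],
  ],
  xyz=[
    [0.0048,-0.0007,-0.03],
    [0,0,-0.045],
    [0,0,-0.045],
    [0,0,-0.04],
    [0,0,-0.035],
    [0,0,-0.02],
    [0,0,-0.01],
    [0,0,-0.002],
  ],
  jaw=[0.5,0.5,0.5,0.5,0.5,0.5,0.5,0.5],
  grip_force=60,
)

```text
time: 31.72
ee_pos: [656.3, -172.0, 13.3]
ee_rot: [-3.139, -0.001, 1.562]
wrist_force: [-1.0, 0.5, -0.6]
width: 42.4
grasp_force: 0.0
```

Call:
drive_tool(
  twist=[
    [0,0,0],
    [0,0,0],
    [0,0,0],
    [0,0,0],
    [0,0,0],
    [0,0,0],
    [0,0,0],
    [0,0,0],
  ],
  xyz=[
    [0,0,0],
    [0,0,0],
    [0,0,0],
    [0,0,0],
    [0,0,0],
    [0,0,0],
    [0,0,0],
    [0,0,0],
  ],
  jaw=[0.5,0.3,0.1,0,0,0,0,0],
)

```text
time: 32.38
ee_pos: [659.5, -172.9, 17.9]
ee_rot: [3.137, 0.001, 1.563]
wrist_force: [-0.0, -0.3, 6.7]
width: 16.6
grasp_force: 62.9
```

Call:
drive_tool(
  twist=[
    [0,0,0],
    [0,0,0],
    [0,0,0],
    [0,0,0],
    [0,0,0],
    [0,0,0],
    [0,0,0],
    [0,0,0],
  ],
  xyz=[
    [0,0,0],
    [0,0,0.01],
    [0,0,0.025],
    [0,0,0.035],
    [0,0,0.03],
    [0,0,0.02],
    [0,0,0.005],
    [0,0,0],
  ],
  jaw=[0,0,0,0,0,0,0,0],
)

```text
time: 33.05
ee_pos: [658.2, -172.5, 116.8]
ee_rot: [3.139, 0.001, 1.562]
wrist_force: [-0.4, -0.0, -2.2]
width: 16.6
grasp_force: 61.8
```

```bash
python3 - <<'E'
from h import *
im,P=snap("side");o=r.get_obs();print(o["ee_pos"],o["ee_rot"],o["time"],o["width"],o["wrist_force"],o["torque"])
lm("side","shell_1","bar")
E
```

```text
[ 656.95238479 -172.12398681  114.92125276] [-3.14127246e+00 -1.14157452e-04  1.56251834e+00] 33.1 16.35865098412771 [ 0.38448451  0.58762468 -3.13064201] [ 0.00316767 -0.03797819 -0.02003874]
side shell_1 [(0.71, [468.2, 18.6, 16.4]), (0.7, [463.5, 77.4, 12.4]), (0.59, [470.3, -41.4, 11.4]), (0.57, [708.3, -383.4, -3.6])]
side bar [(0.52, [659.0, -180.2, 101.4])]
```

Call:
drive_tool(
  twist=[
    [0,0,0.01],
    [0,0,0.01],
    [0,0,0.01],
    [0,0,0.01],
    [0,0,0.01],
    [0,0,0.01],
    [0,0,0.01],
    [0,0,0.01],
  ],
  xyz=[
    [-0.015,0.015,0],
    [-0.03,0.03,0],
    [-0.035,0.035,0],
    [-0.035,0.035,0],
    [-0.035,0.035,0],
    [-0.035,0.035,0],
    [-0.03,0.03,0],
    [-0.0194,0.0223,0],
  ],
  jaw=[0,0,0,0,0,0,0,0],
)

```text
time: 33.87
ee_pos: [464.5, 19.4, 112.7]
ee_rot: [-3.134, -0.001, 1.626]
wrist_force: [0.9, 0.6, -2.9]
width: 17.0
grasp_force: 61.8
```

Call:
drive_tool(
  twist=[
    [0,0,0],
    [0,0,0],
    [0,0,0],
    [0,0,0],
    [0,0,0],
    [0,0,0],
    [0,0,0],
    [0,0,0],
  ],
  xyz=[
    [0,0,-0.01],
    [0,0,-0.01],
    [0,0,0],
    [0,0,0],
    [0,0,0],
    [0,0,0],
    [0,0,0],
    [0,0,0],
  ],
  jaw=[0,0,0,0,0,0,0,0],
)

```text
time: 34.53
ee_pos: [470.4, 17.2, 99.3]
ee_rot: [3.141, 0.0, 1.625]
wrist_force: [-0.4, -1.2, -2.6]
width: 16.6
grasp_force: 61.7
```

```bash
python3 - <<'E'
from h import *
im,P=snap("wrist","w8");o=r.get_obs();print(o["ee_pos"],o["ee_rot"],o["time"],o["width"],o["wrist_force"],o["torque"])
lm("wrist","shell_1","bar","post_a","start_button_top")
im,P=snap("top");lm("top","bar","jig","post_a")
E
```

```text
[470.27463067  17.26756605  99.2972192 ] [3.14109967e+00 3.79941437e-05 1.62468881e+00] 34.5833 16.47264941175759 [ 0.23527337 -0.66276289 -2.63466043] [ 0.03414054 -0.00694735  0.00967855]
wrist shell_1 []
wrist bar [(0.98, [467.6, 12.6, 86.3])]
wrist post_a []
wrist start_button_top []
top bar [(0.57, [471.9, 12.2, 80.2])]
top jig []
top post_a [(0.9, [468.6, -84.4, 30.5]), (0.56, [465.5, 118.1, 30.7])]
```

View pics/w8.png

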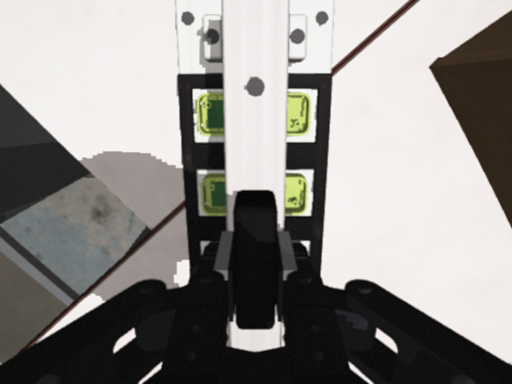

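The bar is held squarely and is centred over the fork (cheeks at px 205 and 305, bar at 255). I'm checking the lengthwise offset.

```bash
python3 - <<'E'
from h import *
P=pose("wrist")
print(p2w(P,(254,191),117),p2w(P,(254,328),117),p2w(P,(254,86),91))
# earlier view at pose
o=np.array([653.484,-171.675,196.81]);k=calibration("wrist");T=np.eye(4);T[:3,:3]=Ro.from_euler("xyz",[3.14151,0,1.5833]).as_matrix();T[:3,3]=o
W=np.linalg.inv(T@k["mount"]);Q=(k,W[:3,:3],W[:3,3])
print(p2w(Q,(262,42),10),p2w(Q,(257,267),10),p2w(Q,(262,87),10),p2w(Q,(258,234),10))
E
```

```text
[467.23133317  52.29217893 117.        ] [470.64092791 -11.65216274 117.        ] [465.07472808  91.10990652  91.        ]
[658.11576124 -59.8504653   10.        ] [ 656.74067158 -289.50204538   10.        ] [658.79650973 -99.67682774  10.        ] [ 657.24580331 -249.81404474   10.        ]
```

Call:
drive_tool(
  twist=[
    [0,0,0],
    [0,0,0],
    [0,0,0],
    [0,0,0],
    [0,0,0],
    [0,0,0],
    [0,0,0],
    [0,0,0],
  ],
  xyz=[
    [-0.0005,0.0025,-0.01],
    [0,0,-0.015],
    [0,0,-0.015],
    [0,0,-0.01],
    [0,0,-0.007],
    [0,0,-0.004],
    [0,0,0],
    [0,0,0],
  ],
  jaw=[0,0,0,0,0,0,0,0],
)

```text
time: 35.65
ee_pos: [469.7, 19.6, 50.3]
ee_rot: [3.141, -0.0, 1.625]
wrist_force: [-0.2, 0.1, -3.3]
width: 16.4
grasp_force: 61.8
```

Call:
drive_tool(
  twist=[
    [0,0,0],
    [0,0,0],
    [0,0,0],
    [0,0,0],
    [0,0,0],
    [0,0,0],
    [0,0,0],
    [0,0,0],
  ],
  xyz=[
    [0,0,-0.001],
    [0,0,-0.001],
    [0,0,-0.001],
    [0,0,-0.001],
    [0,0,-0.0005],
    [0,0,0],
    [0,0,0],
    [0,0,0],
  ],
  jaw=[0,0,0,0,0,0,0,0],
)

```text
time: 36.32
ee_pos: [469.6, 19.5, 46.8]
ee_rot: [3.141, 0.0, 1.625]
wrist_force: [0.0, 0.6, -3.0]
width: 16.1
grasp_force: 61.9
```

Not yet in contact (it still carries the bar's weight), so I'm lowering a little more.

Call:
drive_tool(
  twist=[
    [0,0,0],
    [0,0,0],
    [0,0,0],
    [0,0,0],
    [0,0,0],
    [0,0,0],
    [0,0,0],
    [0,0,0],
  ],
  xyz=[
    [0,0,-0.001],
    [0,0,-0.001],
    [0,0,-0.001],
    [0,0,0],
    [0,0,0],
    [0,0,0],
    [0,0,0],
    [0,0,0],
  ],
  jaw=[0,0,0,0,0,0,0,0],
)

```text
time: 36.98
ee_pos: [469.6, 19.6, 46.8]
ee_rot: [-3.14, 0.0, 1.626]
wrist_force: [-7.3, 0.2, 17.9]
width: 16.5
grasp_force: 64.7
```

Call:
drive_tool(
  twist=[
    [0,0,0],
    [0,0,0],
    [0,0,0],
    [0,0,0],
    [0,0,0],
    [0,0,0],
    [0,0,0],
    [0,0,0],
  ],
  xyz=[
    [0,0,0.001],
    [0,0,0.001],
    [0,0,0],
    [0,0,0],
    [0,0,0],
    [0,0,0],
    [0,0,0],
    [0,0,0],
  ],
  jaw=[0,0,0,0.1,0.3,0.5,0.5,0.5],
)

```text
time: 37.65
ee_pos: [469.6, 19.6, 45.8]
ee_rot: [3.141, 0.0, 1.625]
wrist_force: [-0.1, 0.4, 0.0]
width: 42.7
grasp_force: 0.0
```

Call:
drive_tool(
  twist=[
    [0,0,0],
    [0,0,0],
    [0,0,0],
    [0,0,0],
    [0,0,0],
    [0,0,0],
    [0,0,0],
    [0,0,0],
  ],
  xyz=[
    [0,0,0],
    [0,0,0.02],
    [0,0,0.04],
    [0,0,0.04],
    [0,0,0.04],
    [0,0,0.03],
    [0,0,0.015],
    [0,0,0],
  ],
  jaw=[0.5,0.5,0.5,0.5,0.5,0.5,0.5,0.5],
)

```text
time: 38.32
ee_pos: [472.4, 19.5, 197.6]
ee_rot: [3.134, 0.001, 1.625]
wrist_force: [0.7, 0.8, -0.4]
width: 42.5
grasp_force: 0.0
```

```bash
python3 - <<'E'
from h import *
im,P=snap("wrist","w9");o=r.get_obs();print(o["ee_pos"],o["ee_rot"],o["time"],o["width"])
g=cv2.cvtColor(im,cv2.COLOR_RGB2GRAY)
blobs(im,P,(g<40).astype(np.uint8),65,(150,60,350,250),100)
lm("wrist","bar","post_a"); snap("side");lm("side","bar","pin","pin_stand","shell_1")
E
```

```text
[470.84645716  19.51061657 195.46969888] [3.13737987e+00 4.37972187e-04 1.62533061e+00] 38.3667 42.90410544709268
px [210.2 163.8] xy 418.8 21.7 size 74.6 146.0 long axis deg 92.1
px [288.2 158.5] xy 496.5 30.9 size 27.8 134.8 long axis deg 93.1
px [250.1 173.4] xy 468.6 20.6 size 15.4 59.9 long axis deg 93.3
px [306.8 242.9] xy 523.3 -38.8 size 8.2 15.2 long axis deg 95.6
wrist bar [(0.8, [469.8, 16.0, 33.4])]
wrist post_a [(0.68, [471.2, -84.0, 25.2])]
side bar [(0.79, [471.9, 11.9, 29.3])]
side pin [(0.56, [469.2, -40.1, 9.4]), (0.4, [568.5, -371.7, 7.1])]
side pin_stand [(0.66, [569.8, -371.6, 4.9]), (0.41, [568.1, -374.6, 8.4]), (0.2, [459.8, 161.7, 30.5])]
side shell_1 [(0.69, [470.3, 14.6, 10.2]), (0.46, [467.8, 15.7, 14.6]), (0.43, [471.4, -43.2, 9.8]), (0.42, [462.5, 78.2, 12.8])]
```

View pics/w9.png

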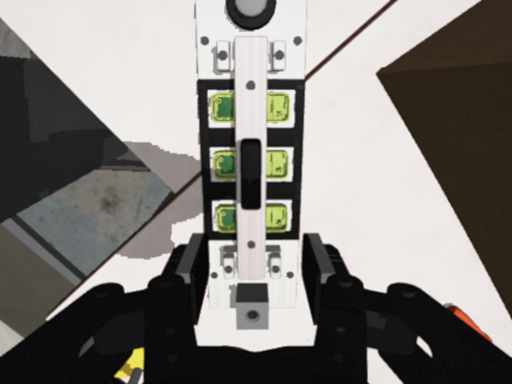

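The bar lies in both forks (cheeks at px (222,55)/(278,55) and (228,268)/(276,268)), over all three shells. The bar's centre is within a few mm of the jig's. Next, above the pin.

Call:
drive_tool(
  twist=[
    [0,0,0],
    [0,0,0],
    [0,0,0],
    [0,0,0],
    [0,0,0],
    [0,0,0],
    [0,0,0],
    [0,0,0],
  ],
  xyz=[
    [0.009,-0.03,0],
    [0.0114,-0.0451,0],
    [0.0114,-0.0451,0],
    [0.0114,-0.0451,0],
    [0.0114,-0.0451,0],
    [0.0114,-0.0451,0],
    [0.0114,-0.0451,0],
    [0.0114,-0.0451,0],
  ],
  jaw=[0.5,0.5,0.5,0.5,0.5,0.5,0.5,0.5],
)

```text
time: 39.38
ee_pos: [540.3, -258.7, 192.9]
ee_rot: [-3.14, -0.001, 1.625]
wrist_force: [0.5, -0.6, 0.3]
width: 42.5
grasp_force: 0.0
```

Call:
drive_tool(
  twist=[
    [0,0,0],
    [0,0,0],
    [0,0,0],
    [0,0,0],
    [0,0,0],
    [0,0,0],
    [0,0,0],
    [0,0,0],
  ],
  xyz=[
    [0.0114,-0.0451,0],
    [0.0114,-0.0451,0],
    [0.0114,-0.04,0],
    [0,-0.0146,0],
    [0,0,0],
    [0,0,0],
    [0,0,0],
    [0,0,0],
  ],
  jaw=[0.5,0.5,0.5,0.5,0.5,0.5,0.5,0.5],
)

```text
time: 40.05
ee_pos: [567.6, -370.8, 193.5]
ee_rot: [-3.141, -0.001, 1.627]
wrist_force: [-0.1, 0.9, -0.3]
width: 42.4
grasp_force: 0.0
```

```bash
python3 - <<'E'
from h import *
im,P=snap("wrist","w10");o=r.get_obs();print(o["ee_pos"],o["ee_rot"],o["time"],o["width"])
g=cv2.cvtColor(im,cv2.COLOR_RGB2GRAY)
blobs(im,P,(g<40).astype(np.uint8),88,(150,60,350,250),60)
hsv=cv2.cvtColor(im,cv2.COLOR_RGB2HSV)
m=((hsv[...,1]>80)&(hsv[...,0]>5)&(hsv[...,0]<25)).astype(np.uint8)
blobs(im,P,m,36,(0,0,512,384),300)
lm("wrist","pin","pin_stand"); print(search_frame("wrist","pin")[:2])
E
```

```text
[ 567.74130411 -370.9089105   193.78942972] [-3.14099220e+00 -9.19643537e-04  1.62699185e+00] 40.1 42.77148786980362
px [256.7 179.2] xy 568.4 -365.7 size 15.3 25.2 long axis deg 92.8
px [203.2 242.8] xy 527.0 -420.3 size 8.1 13.7 long axis deg 90.7
px [306.8 242.8] xy 612.0 -415.5 size 7.3 13.6 long axis deg 95.7
px [162.1  61.4] xy 476.4 -279.9 size 71.9 97.2 long axis deg 66.0
px [257.  163.9] xy 568.9 -368.8 size 50.4 52.9 long axis deg 62.4
px [ 46.8 248.9] xy 359.5 -466.5 size 94.8 104.0 long axis deg 41.8
px [  5.8 320.8] xy 300.9 -563.2 size 20.1 48.7 long axis deg 77.9
wrist pin [(0.67, [572.5, -372.7, 9.8])]
wrist pin_stand []
[{'location': [569.5, -370.1, 83.1], 'conf': 0.63}]
```

View pics/w10.png

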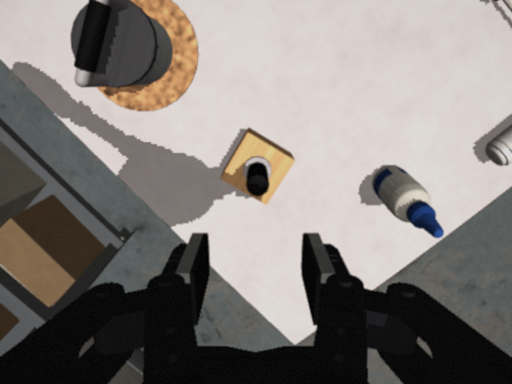

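The stand is at px (257,165), with the pin's dark handle top at (257,180). The pin axis is therefore about (568.6, -369). I'm grasping and lifting it.

Call:
drive_tool(
  twist=[
    [0,0,0],
    [0,0,0],
    [0,0,0],
    [0,0,0],
    [0,0,0],
    [0,0,0],
    [0,0,0],
    [0,0,0],
  ],
  xyz=[
    [0.0012,0.0024,-0.02],
    [0,0,-0.035],
    [0,0,-0.035],
    [0,0,-0.035],
    [0,0,-0.03],
    [0,0,-0.018],
    [0,0,-0.009],
    [0,0,-0.0015],
  ],
  jaw=[0.5,0.5,0.5,0.5,0.5,0.5,0.5,0.5],
  grip_force=40,
)

```text
time: 40.92
ee_pos: [568.0, -370.0, 45.5]
ee_rot: [-3.139, -0.002, 1.626]
wrist_force: [-0.1, 0.1, -0.1]
width: 42.5
grasp_force: 0.0
```

Call:
drive_tool(
  twist=[
    [0,0,0],
    [0,0,0],
    [0,0,0],
    [0,0,0],
    [0,0,0],
    [0,0,0],
    [0,0,0],
    [0,0,0],
  ],
  xyz=[
    [0,0,0],
    [0,0,0],
    [0,0,0],
    [0,0,0],
    [0,0,0],
    [0,0,0],
    [0,0,0],
    [0,0,0],
  ],
  jaw=[0.5,0.5,0.3,0.1,0,0,0,0],
)

```text
time: 41.58
ee_pos: [569.9, -371.7, 49.0]
ee_rot: [3.139, 0.002, 1.625]
wrist_force: [-0.6, 0.3, 6.5]
width: 16.9
grasp_force: 39.1
```

```bash
python3 - <<'E'
from h import *
im,P=snap("wrist","w11");o=r.get_obs();print(o["ee_pos"],o["ee_rot"],o["time"],o["width"],o["wrist_force"])
E
```

```text
[ 569.93813943 -371.74909783   49.01425331] [3.13931972e+00 1.88344597e-03 1.62529472e+00] 41.6333 17.032818446843088 [ 0.54949494 -0.69976081  5.80217847]
```

View pics/w11.png

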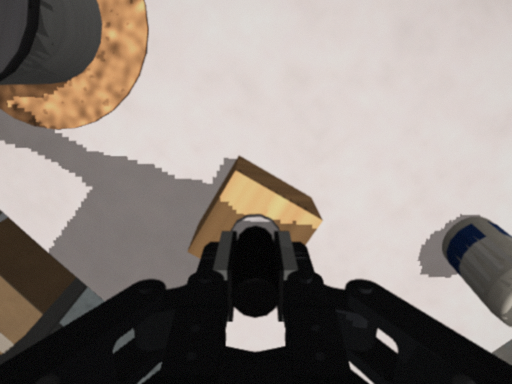

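The handle is gripped between the pads, at px (256,270). I'll measure the terminal mouth in the saved views, using numbers only from here.

```bash
python3 - <<'E'
from h import *
k=calibration("wrist")
def Pp(p,e):
    T=np.eye(4);T[:3,:3]=Ro.from_euler("xyz",e).as_matrix();T[:3,3]=p
    W=np.linalg.inv(T@k["mount"]);return k,W[:3,:3],W[:3,3]
for f,p,e,(u,v) in [("w9",[471.2,19.5,196.0],[3.1365,.0005,1.6253],(252,315)),("w3",[469.443,17.388,230.88],[3.14157,0,1.27807],(303,287)),("w7",[653.484,-171.675,196.81],[3.14151,0,1.5833],(57,128))]:
    g=cv2.cvtColor(cv2.imread(f"pics/{f}.png"),cv2.COLOR_BGR2GRAY)
    c=g[v-9:v+10,u-9:u+10].astype(float); m=(c<np.percentile(c,3)+18)
    n,l,s,cc=cv2.connectedComponentsWithStats(m.astype(np.uint8))
    P=Pp(p,e)
    for i in range(1,n):
        if s[i,4]>8:
            q=cc[i]+[u-9,v-9]; print(f,q.round(1),s[i],p2w(P,q,48).round(1))
# jig model check from frame & pin top blob in w10 pose with threshold
im=cv2.imread("pics/w10.png")[:,:,::-1]; P=Pp([567.74,-370.91,193.79],[-3.14099,-.00092,1.62699])
g=cv2.cvtColor(im.copy(),cv2.COLOR_RGB2GRAY)
np.set_printoptions(linewidth=250); print(g[155:200,244:272:2][::3])
print("handle edges",[p2w(P,(256.7,v),88)[1].round(1) for v in (190,192,194,196)])
E
```

```text
w9 [252.3 314.4] [ 5  5  9  7 48] [ 477.  -130.8   48. ]
w3 [302.7 286.5] [ 5  5  8  8 46] [ 479.2 -132.1   48. ]
w7 [ 57.8 127.3] [ 5  3 11 12 95] [ 480.2 -133.7   48. ]
[[191 192 193 188 182 180 172 169 178 184 189 200 202 199]
 [190 190 160 143 164 189 189 188 178 155 157 183 198 193]
 [184 137 179 199 197 183 159 159 178 193 193 176 160 182]
 [104 181 161  97  38   5   5   1  10  44 143 187 180 160]
 [ 98 104  68   9   2   2   6   2   6   1  12 136 192 181]
 [102 100  32   7   1   5   5   0   2   6   6  69 190 189]
 [101  86  18   1  10   3   8   2   7   6   3  35 165 180]
 [102  68  11  11  18  23  28  28  24  24   7  20 145 178]
 [107  69   8  21  23  25  27  28  26  27  25  14 120 187]
 [103  55  19  22  23  22  21  25  27  22  22  17  85 189]
 [101  50   2  13   7   7   8  15  21  19  17  20  72 187]
 [104  84  15  13   9  14  11  11  15   5   0  15 125 189]
 [104 105  65  14   8   7  11   7   7   7  16  84 173 187]
 [120 118 107  84  43  17  11   8  16  66 160 188 188 185]
 [178 130 157 173 170 126  91  92 101 160 189 187 183 189]]
handle edges [np.float64(-374.5), np.float64(-376.1), np.float64(-377.7), np.float64(-379.3)]
```

Call:
drive_tool(
  twist=[
    [0,0,0],
    [0,0,0],
    [0,0,0],
    [0,0,0],
    [0,0,0],
    [0,0,0],
    [0,0,0],
    [0,0,0],
  ],
  xyz=[
    [0,0,0.003],
    [0,0,0.01],
    [0,0,0.02],
    [0,0,0.025],
    [0,0,0.025],
    [0,0,0.02],
    [0,0,0.007],
    [0,0,0],
  ],
  jaw=[0,0,0,0,0,0,0,0],
)

```text
time: 42.3
ee_pos: [569.8, -371.6, 137.4]
ee_rot: [3.139, 0.002, 1.625]
wrist_force: [0.1, -1.0, -1.1]
width: 16.8
grasp_force: 39.7
```

```bash
python3 - <<'E'
from h import *
im,P=snap("wrist","w12");o=r.get_obs();print(o["ee_pos"],o["ee_rot"],o["time"],o["width"],o["wrist_force"])
g=cv2.cvtColor(im,cv2.COLOR_RGB2GRAY)
np.set_printoptions(linewidth=300); print(g[190:330:5,226:288:4])
snap("side"); lm("side","pin","terminal_mouth"); lm("wrist","pin")
E
```

```text
[ 568.92369117 -370.97991563  135.64966422] [3.14092014e+00 5.02901351e-04 1.62528474e+00] 42.35 16.978120512650257 [-0.75173229 -0.5095342  -0.97380723]
[[114 116 109 110 111  95  70  63  84  96 114 188 195 203 200 200]
 [115 114 109 114 112 109 116 108 101 105 102 108 114 184 198 211]
 [114 107 113 112 107 119 117 104 110 101 105 114 115 193 203 226]
 [113 114 112 107 118 119 106 108 102 104 114 112 107 196 226 226]
 [190 191 157 104 119 110 107 101 101 110 116 109 105 226 226 225]
 [230 229 228 227 189  73  64  66  70  73  97 106 212 226 224 226]
 [228 228 229  98  98 203 203 198 196 196 198 104 206 222 224 221]
 [228 229 119 107 108 109 105  79  87 106 104 101  83 201 223 225]
 [194 159  82 106  96   5   6   2   6   3  36 105  84  81 191 188]
 [ 54  51   7  84   3   5   1   6   9   8   3  14  45  37  63  61]
 [ 56  54   9  10   7   1   6   8   4   6   7   4  24  13  61  63]
 [ 56  41  11   6   8   3   8   7   3   4   8   1   8   5  57  62]
 [ 55  28   4   1   2   4   7   7   1  10   6   5   3  10  56  55]
 [ 56  11   8   3   1   8   6   6   6   3   5   5   3   3  47  55]
 [ 56  1
[... 394 characters left out ...]
 [  8  18   7  11  12  11   6  15  10   7  10   7  11  11  17   7]
 [ 11  15  11  12  12   7   7  10   8   9  11  10   6  12  17  11]
 [  7  18  10  12  11   9  15  15   6   6  11  10  12  10  19  12]
 [  6  19  10   7   6   8  11  10  11  12  10   7   6  16  16  10]
 [  7  17 193 107   8   7   5   4   7  11  10  21 213  39  15  12]
 [ 12  17 214 225 212 106  27   7  10  58 135 228 228  68  25  12]
 [ 26  14 221 223 224 226 224 228 229 229 228 226 228 117  57  12]
 [ 51 102 125 227 225 225 225 227 228 228 229 225 227 225 229  11]]
side pin [(0.51, [565.3, -376.7, 94.3])]
side terminal_mouth [(0.58, [478.9, -131.4, 47.7]), (0.3, [470.6, -39.9, 12.6])]
wrist pin [(0.63, [570.3, -372.5, 96.9])]
```

Call:
drive_tool(
  twist=[
    [0,0,0],
    [0,0,0],
    [0,0,0],
    [0,0,0],
    [0,0,0],
    [0,0,0],
    [0,0,0],
    [0,0,0],
  ],
  xyz=[
    [-0.006,0.012,0],
    [-0.014,0.033,0],
    [-0.018,0.044,0],
    [-0.018,0.044,0],
    [-0.018,0.044,0],
    [-0.018,0.044,0],
    [-0.015,0.034,0],
    [-0.006,0.012,0],
  ],
  jaw=[0,0,0,0,0,0,0,0],
)

```text
time: 43.22
ee_pos: [474.4, -152.7, 133.5]
ee_rot: [-3.136, -0.004, 1.628]
wrist_force: [-0.2, -0.2, -1.0]
width: 16.9
grasp_force: 39.7
```

Call:
drive_tool(
  twist=[
    [0,0,0],
    [0,0,0],
    [0,0,0],
    [0,0,0],
    [0,0,0],
    [0,0,0],
    [0,0,0],
    [0,0,0],
  ],
  xyz=[
    [0,0,-0.01],
    [0,0,-0.015],
    [0,0,-0.005],
    [0,0,0],
    [0,0,0],
    [0,0,0],
    [0,0,0],
    [0,0,0],
  ],
  jaw=[0,0,0,0,0,0,0,0],
)

```text
time: 43.88
ee_pos: [478.9, -157.8, 111.5]
ee_rot: [3.141, 0.0, 1.625]
wrist_force: [-0.1, 0.4, -0.1]
width: 17.0
grasp_force: 39.7
```

```bash
python3 - <<'E'
from h import *
im,P=snap("wrist","w13");o=r.get_obs();print(o["ee_pos"],o["ee_rot"],o["time"],o["width"])
hsv=cv2.cvtColor(im,cv2.COLOR_RGB2HSV).astype(int)
g=cv2.cvtColor(im,cv2.COLOR_RGB2GRAY)
np.set_printoptions(linewidth=300)
print("gray");print(g[100:250:4,200:312:4])
br=((hsv[...,1]>70)&(hsv[...,0]>8)&(hsv[...,0]<35)).astype(np.uint8); br[260:]=0
n,l,s,cc=cv2.connectedComponentsWithStats(br); print([(s[i],cc[i].round(1)) for i in range(1,n) if s[i,4]>15])
z=o["ee_pos"]
for nm,X in (("tip",[z[0],z[1]+1.0,z[2]-41]),("collar",[z[0],z[1]+1.0,z[2]-13]),("mouth",[478.5,-132.5,48])): print(nm,w2p(P,X))
E
```

```text
[ 478.79206174 -157.71647005  111.45092218] [3.14089082e+00 3.96695529e-04 1.62496897e+00] 43.9333 17.476066822514014
gray
[[223 206 124 ... 207 207 224]
 [224 221 214 ... 229 221 226]
 [222 223 227 ... 227 221 223]
 ...
 [129 125 127 ... 220 224 224]
 [129 124  31 ...   9 174 224]
 [146  35   8 ...  11   6 212]]
[(array([   0,  160,  120,  100, 9341], dtype=int32), array([ 57.3, 210.3])), (array([185, 253,  18,   7,  80], dtype=int32), array([195.4, 256.7]))]
tip [255.46923918 215.47632397]
collar [255.56975426 236.23336966]
mouth [257.03753145 165.86590613]
```

```bash
python3 - <<'E'
from h import *
im=cv2.imread("pics/w13.png"); g=cv2.cvtColor(im,cv2.COLOR_BGR2GRAY); P=pose("wrist"); o=r.get_obs();z=o["ee_pos"];print(z)
print("col257 rows140-245",[(v,int(g[v,257])) for v in range(140,246,2)])
c=g[145:190,235:281]; m=(c<55).astype(np.uint8)
n,l,s,cc=cv2.connectedComponentsWithStats(m)
for i in range(1,n):
    if s[i,4]>8: q=cc[i]+[235,145]; print("dark",q.round(1),s[i],p2w(P,q,48).round(1))
print("row 221",[(u,int(g[221,u])) for u in range(228,288,2)])
for dy in (0,1.5,3): print(dy,[w2p(P,[z[0],z[1]+dy+d,z[2]+h]).round(1)[1] for d,h in ((13,-13),(13,-8),(9,-8),(-9,39))])
# back edge of handle top
print("back",[(v,int(g[v,257])) for v in range(300,330,2)])
E
```

```text
[ 478.79206174 -157.71647005  111.45092218]
col257 rows140-245 [(140, 45), (142, 107), (144, 138), (146, 137), (148, 137), (150, 137), (152, 137), (154, 135), (156, 116), (158, 83), (160, 70), (162, 67), (164, 69), (166, 43), (168, 37), (170, 37), (172, 38), (174, 37), (176, 77), (178, 109), (180, 110), (182, 131), (184, 132), (186, 132), (188, 132), (190, 131), (192, 130), (194, 130), (196, 129), (198, 126), (200, 128), (202, 127), (204, 129), (206, 128), (208, 127), (210, 122), (212, 65), (214, 49), (216, 101), (218, 196), (220, 188), (222, 183), (224, 110), (226, 48), (228, 0), (230, 3), (232, 2), (234, 4), (236, 6), (238, 9), (240, 6), (242, 1), (244, 5)]
dark [257.4 169.3] [ 14  18  17  13 145] [ 478.7 -134.6   48. ]
row 221 [(228, 149), (230, 215), (232, 222), (234, 218), (236, 127), (238, 67), (240, 83), (242, 102), (244, 109), (246, 116), (248, 192), (250, 195), (252, 195), (254, 191), (256, 189), (258, 188), (260, 187), (262, 189), (264, 193), (266, 197), (268, 189), (270, 152), (272, 110), (274, 192), (276, 227), (278, 227), (280, 225), (282, 226), (284, 224), (286, 225)]
0 [np.float64(214.2), np.float64(218.1), np.float64(225.8), np.float64(322.1)]
1.5 [np.float64(211.4), np.float64(215.2), np.float64(222.9), np.float64(318.7)]
3 [np.float64(208.5), np.float64(212.2), np.float64(220.0), np.float64(315.3)]
back [(300, 12), (302, 6), (304, 9), (306, 7), (308, 10), (310, 8), (312, 11), (314, 8), (316, 28), (318, 116), (320, 132), (322, 144), (324, 151), (326, 158), (328, 164)]
```

Mouth measured at (478.7, -133.8) and pin axis at TCP y +1.4. I'm aligning and entering slowly.

Call:
drive_tool(
  twist=[
    [0,0,0],
    [0,0,0],
    [0,0,0],
    [0,0,0],
    [0,0,0],
    [0,0,0],
    [0,0,0],
    [0,0,0],
  ],
  xyz=[
    [0,0.01,0],
    [0,0.012,0],
    [0,0.0061,0],
    [0,0,-0.006],
    [0,0,-0.008],
    [0,0,-0.005],
    [0,0,0],
    [0,0,0],
  ],
  jaw=[0,0,0,0,0,0,0,0],
)

```text
time: 44.6
ee_pos: [477.9, -134.8, 95.2]
ee_rot: [-3.14, -0.0, 1.625]
wrist_force: [0.1, 0.4, -0.3]
width: 17.0
grasp_force: 39.7
```

Call:
drive_tool(
  twist=[
    [0,0,0],
    [0,0,0],
    [0,0,0],
    [0,0,0],
    [0,0,0],
    [0,0,0],
    [0,0,0],
    [0,0,0],
  ],
  xyz=[
    [0,0,-0.003],
    [0,0,-0.003],
    [0,0,-0.003],
    [0,0,-0.003],
    [0,0,-0.003],
    [0,0,-0.003],
    [0,0,0],
    [0,0,0],
  ],
  jaw=[0,0,0,0,0,0,0,0],
)

```text
time: 45.27
ee_pos: [478.3, -134.8, 81.3]
ee_rot: [-3.141, -0.0, 1.625]
wrist_force: [-0.5, 0.4, -1.1]
width: 17.1
grasp_force: 39.7
```

Call:
drive_tool(
  twist=[
    [0,0,0],
    [0,0,0],
    [0,0,0],
    [0,0,0],
    [0,0,0],
    [0,0,0],
    [0,0,0],
    [0,0,0],
  ],
  xyz=[
    [0,0,-0.004],
    [0,0,-0.004],
    [0,0,-0.004],
    [0,0,-0.004],
    [0,0,-0.004],
    [0,0,-0.003],
    [0,0,0],
    [0,0,0],
  ],
  jaw=[0,0,0,0,0,0,0,0],
)

```text
time: 45.93
ee_pos: [478.3, -134.8, 62.9]
ee_rot: [-3.141, -0.0, 1.625]
wrist_force: [-0.3, 0.7, -1.2]
width: 17.1
grasp_force: 39.7
```

Call:
drive_tool(
  twist=[
    [0,0,0],
    [0,0,0],
    [0,0,0],
    [0,0,0],
    [0,0,0],
    [0,0,0],
    [0,0,0],
    [0,0,0],
  ],
  xyz=[
    [0,0,-0.001],
    [0,0,-0.001],
    [0,0,-0.001],
    [0,0,-0.001],
    [0,0,0],
    [0,0,0],
    [0,0,0],
    [0,0,0],
  ],
  jaw=[0,0,0,0,0,0,0,0],
)

```text
time: 46.6
ee_pos: [478.6, -134.9, 61.0]
ee_rot: [-3.142, 0.0, 1.625]
wrist_force: [-2.6, 1.2, 6.4]
width: 17.1
grasp_force: 40.5
```

The collar seats at z=61 with a 6 N reaction, as predicted. I'm releasing, rising and going to the button.

Call:
drive_tool(
  twist=[
    [0,0,0],
    [0,0,0],
    [0,0,0],
    [0,0,0],
    [0,0,0],
    [0,0,0],
    [0,0,0],
    [0,0,0],
  ],
  xyz=[
    [0,0,0.001],
    [0,0,0],
    [0,0,0],
    [0,0,0],
    [0,0,0],
    [0,0,0],
    [0,0,0.01],
    [0,0,0.03],
  ],
  jaw=[0,0.1,0.3,0.5,0.5,0.5,0.5,0.5],
)

```text
time: 47.27
ee_pos: [475.1, -133.6, 90.2]
ee_rot: [-3.134, -0.003, 1.625]
wrist_force: [-0.6, 0.6, 0.6]
width: 43.1
grasp_force: 0.0
```

Call:
drive_tool(
  twist=[
    [0,0,0],
    [0,0,0],
    [0,0,0],
    [0,0,0],
    [0,0,0],
    [0,0,0],
    [0,0,0],
    [0,0,0],
  ],
  xyz=[
    [0,0,0.04],
    [0,0,0.04],
    [0,0,0.04],
    [-0.002,0.02,0],
    [-0.004,0.045,0],
    [-0.004,0.045,0],
    [-0.004,0.045,0],
    [-0.003,0.045,0],
  ],
  jaw=[0.5,0.5,0.5,0,0,0,0,0],
)

```text
time: 47.93
ee_pos: [464.4, 26.5, 189.5]
ee_rot: [3.141, 0.0, 1.624]
wrist_force: [0.1, -0.4, 0.4]
width: 0.2
grasp_force: 0.0
```

Call:
drive_tool(
  twist=[
    [0,0,0],
    [0,0,0],
    [0,0,0],
    [0,0,0],
    [0,0,0],
    [0,0,0],
    [0,0,0],
    [0,0,0],
  ],
  xyz=[
    [-0.003,0.045,0],
    [-0.001,0.045,0],
    [0,0.045,0],
    [0,0.037,0],
    [0,0,0],
    [0,0,0],
    [0,0,0],
    [0,0,0],
  ],
  jaw=[0,0,0,0,0,0,0,0],
)

```text
time: 48.6
ee_pos: [461.5, 161.7, 188.7]
ee_rot: [-3.141, 0.001, 1.624]
wrist_force: [1.6, -0.7, -0.3]
width: 0.0
grasp_force: 0.0
```

```bash
python3 - <<'E'
from h import *
for c in ("top","side","wrist"):
    im,P=snap(c,"f_"+c)
    lm(c,"start_button_top","bar","shell_1","pin","canister")
    if c=="side":
        g=((lambda h:(h[...,1]>70)&(h[...,0]>25)&(h[...,0]<80))(cv2.cvtColor(im,cv2.COLOR_RGB2HSV))).astype(np.uint8); blobs(im,P,g,20,(225,150,320,260),10)
o=r.get_obs();print(o["ee_pos"],o["time"],o["width"])
E
```

```text
top start_button_top []
top bar [(0.56, [472.5, 15.6, 28.0]), (0.52, [453.4, -272.9, 2.8])]
top shell_1 [(0.63, [462.9, 72.4, 9.9]), (0.61, [473.4, -35.9, 8.0]), (0.43, [471.5, 13.4, 14.2])]
top pin [(0.57, [476.2, -136.1, 18.5])]
top canister [(0.78, [336.3, -175.4, -0.7]), (0.62, [457.3, -270.7, 6.3])]
side start_button_top [(0.51, [460.5, 159.9, 30.5])]
side bar [(0.93, [469.9, 17.8, 27.1]), (0.71, [470.1, 69.7, 10.0])]
side shell_1 [(0.67, [472.1, -42.3, 13.5]), (0.59, [461.4, 76.6, 11.3]), (0.52, [465.9, 13.8, 15.1])]
side pin []
side canister [(0.74, [341.1, -174.9, -1.3]), (0.43, [472.4, 18.8, 12.6])]
px [309.  156.4] xy 335.1 -239.1 size 65.9 68.5 long axis deg 42.0
px [261.4 204.2] xy 496.2 19.2 size 22.4 144.9 long axis deg 93.5
px [278.1 205. ] xy 443.4 12.5 size 19.2 136.5 long axis deg 93.2
wrist start_button_top [(0.94, [461.9, 160.7, 34.8])]
wrist bar []
wrist shell_1 []
wrist pin []
wrist canister []
[461.60896032 162.85560722 188.69647071] 49.5 -0.22651338764215767
```

Call:
drive_tool(
  twist=[
    [0,0,0],
    [0,0,0],
    [0,0,0],
    [0,0,0],
    [0,0,0],
    [0,0,0],
    [0,0,0],
    [0,0,0],
  ],
  xyz=[
    [0,0,-0.025],
    [0,0,-0.04],
    [0,0,-0.04],
    [0,0,-0.035],
    [0,0,-0.025],
    [0,0,-0.012],
    [0,0,-0.005],
    [0,0,0],
  ],
  jaw=[0,0,0,0,0,0,0,0],
)

```text
time: 50.17
ee_pos: [461.4, 162.7, 42.7]
ee_rot: [-3.141, 0.0, 1.625]
wrist_force: [-0.4, -0.8, 0.5]
width: 0.3
grasp_force: 0.0
```

Call:
drive_tool(
  twist=[
    [0,0,0],
    [0,0,0],
    [0,0,0],
    [0,0,0],
    [0,0,0],
    [0,0,0],
    [0,0,0],
    [0,0,0],
  ],
  xyz=[
    [0,0,-0.002],
    [0,0,-0.002],
    [0,0,-0.002],
    [0,0,-0.002],
    [0,0,-0.002],
    [0,0,0],
    [0,0,0],
    [0,0,0],
  ],
  jaw=[0,0,0,0,0,0,0,0],
)

```text
time: 50.83
ee_pos: [461.7, 162.8, 35.2]
ee_rot: [3.141, -0.0, 1.625]
wrist_force: [0.3, 0.2, -0.0]
width: -0.0
grasp_force: 0.0
```

Call:
drive_tool(
  twist=[
    [0,0,0],
    [0,0,0],
    [0,0,0],
    [0,0,0],
    [0,0,0],
    [0,0,0],
    [0,0,0],
    [0,0,0],
  ],
  xyz=[
    [0,0,-0.002],
    [0,0,-0.002],
    [0,0,-0.002],
    [0,0,-0.002],
    [0,0,0],
    [0,0,0],
    [0,0,0],
    [0,0,0],
  ],
  jaw=[0,0,0,0,0,0,0,0],
)

```text
time: 51.5
ee_pos: [461.9, 162.9, 28.9]
ee_rot: [3.141, -0.0, 1.625]
wrist_force: [0.8, 1.0, 4.1]
width: -0.5
grasp_force: 2.1
```

Call:
drive_tool(
  twist=[
    [0,0,0],
    [0,0,0],
    [0,0,0],
    [0,0,0],
    [0,0,0],
    [0,0,0],
    [0,0,0],
    [0,0,0],
  ],
  xyz=[
    [0,0,-0.0015],
    [0,0,-0.0015],
    [0,0,-0.001],
    [0,0,-0.001],
    [0,0,0],
    [0,0,0],
    [0,0,0],
    [0,0,0],
  ],
  jaw=[0,0,0,0,0,0,0,0],
)

```text
time: 52.17
ee_pos: [462.1, 162.9, 27.7]
ee_rot: [-3.141, 0.0, 1.626]
wrist_force: [-7.3, -1.1, 26.8]
width: 0.0
grasp_force: 13.5
```

The button bottomed out (hard stop, 27 N). I'm retreating.

Call:
drive_tool(
  twist=[
    [0,0,0],
    [0,0,0],
    [0,0,0],
    [0,0,0],
    [0,0,0],
    [0,0,0],
    [0,0,0],
    [0,0,0],
  ],
  xyz=[
    [0,0,0.01],
    [0,0,0.03],
    [0,0,0.04],
    [0,0.02,0.04],
    [0,0.04,0.04],
    [0,0.04,0.02],
    [0,0.03,0],
    [0,0.01,0],
  ],
  jaw=[0,0,0,0,0,0,0,0],
)

```text
time: 52.83
ee_pos: [462.5, 275.5, 167.6]
ee_rot: [3.138, -0.003, 1.627]
wrist_force: [0.3, -0.5, 0.6]
width: 0.2
grasp_force: 0.0
```

Call:
drive_tool(
  twist=[
    [0,0,0],
    [0,0,0],
    [0,0,0],
    [0,0,0],
    [0,0,0],
    [0,0,0],
    [0,0,0],
    [0,0,0],
  ],
  xyz=[
    [0,0,0],
    [0,0,0],
    [0,0,0],
    [0,0,0],
    [0,0,0],
    [0,0,0],
    [0,0,0],
    [0,0,0],
  ],
  jaw=[0,0,0,0,0,0,0,0],
)

```text
time: 53.5
ee_pos: [461.7, 271.9, 166.1]
ee_rot: [-3.142, 0.0, 1.625]
wrist_force: [0.1, -0.9, -0.9]
width: -0.2
grasp_force: 0.0
```

```bash
python3 - <<'E'
from h import *
for c in ("top","side"):
    snap(c); lm(c,"start_button_top","bar","shell_1","pin","canister")
E
```

```text
top start_button_top [(0.41, [459.6, 163.6, 35.4])]
top bar [(0.72, [470.6, 15.5, 26.7]), (0.7, [466.0, 71.8, 5.5]), (0.18, [456.8, -272.4, 2.8])]
top shell_1 [(0.65, [468.2, 14.8, 9.7]), (0.63, [465.0, 71.6, 12.8]), (0.4, [476.0, -35.5, 7.8])]
top pin [(0.46, [477.1, -133.6, 17.6])]
top canister [(0.63, [453.9, -272.2, 4.5]), (0.58, [336.1, -174.1, -2.5])]
side start_button_top [(0.56, [459.3, 159.5, 32.3])]
side bar []
side shell_1 []
side pin []
side canister [(0.6, [341.9, -171.5, -3.2]), (0.47, [356.2, 432.0, -1.8])]
```

All parts are in place, so I'm handing in.

```bash
python3 -c "
from workcell import r
print(r.job_done())"
```

```text
the job is handed in; nothing more can be done
None
```

I handed the job in at about 54 s: canister on the mat, all three housing halves in nests, bar in both forks, pin fully home, and the start button pressed right down and released. No verdict came back, and I viewed 15 pictures, one over the limit of 14.

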